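Ready the telescopic camera monopod

TASK

Get the camera monopod ready for me: lay it level in both saddles of the white cradle, orange button up and head pointing back towards the robot, and let go. Press the button so that the head springs out, then draw the head out, past the click of the first stop, until it locks at the second. Last, lift the locked monopod out of the cradle by at least 10 cm and finish still holding it there, level and steady, so that I can screw the camera on; leave the other things on the desk alone.

Things in the scene. Friction and masses are not known exactly. Their poses are not given: they have to be found in the camera images.
- monopod: Dark telescopic camera monopod, loose, about 0.27 kg, lying shut on the desk, button up. Origin on the handle's axis, midway between its collars; x along it to the head, z up through the button. Handle 28 mm square, x -65 to 65 mm; beyond it at each end a square collar 38 mm wide, 14 mm long. On the desk it lies on the collars, axis at z = 19 mm.
- tube (a joint): How far the bright tube (16 mm thick) is drawn out along the monopod's x, in m: 0 shut (1 mm of play); about 0.015 to 0.02 when it has sprung out; 0.050 first stop, a click that a pull of 5 to 8 N rides over; 0.099 to 0.1005 second stop: the lock pin snaps in, locked both ways. Of two dark rings on the tube the first shows at the front collar at the first stop, the other at the second.
- button (a joint): How far the orange button is in, in m: 0 out (locked), 0.005 fully in; spring 2 N at first, 4 N fully in. From 0.004 the tube is free and a spring throws it out 15 to 20 mm; the button then stays down by itself, rises a little at the first stop and fully at the second. Until the button is pressed the tube cannot be drawn out.
- button_top (a point): Centre of the top of the orange button, 25 mm (along the monopod) by 14 mm, 32 mm ahead of the monopod's origin, 21 mm above its axis, 7 mm proud of the handle; press straight down.
- head_grip (a point): Middle of the head at the tube's end, on the axis: ribbed dark cylinder, 26 mm in diameter, 24 mm long along the axis, with a small steel camera screw in its end. Tube shut: 96 mm ahead of the monopod's origin, and 5 mm of tube show between it and the front collar.
- cradle: White cradle, fixed. Origin on the desk under its middle; x along it towards the robot (where the head goes), z up. Base 150 x 62 x 10 mm; two posts at x = +54 and -54 mm, 16 mm thick, 54 mm wide, 58 mm high, each with a notch open above: 31 mm wide, flaring to 43 mm over the top 8 mm, flat seat at z = 40 mm.
- cradle_seat (a point): Where the monopod's origin is when it lies home in the cradle: 54 mm above the desk over the cradle's middle, same axes. The collars then stand just outside the posts (3 mm of play each way along x) and keep the handle from following when the tube is pulled.
- round_stamp: Rubber stamp with a clear round handle, 30 x 30 x 90 mm, standing, loose; origin under its middle. Leave alone.
- glue: Glue stick with green cap, 24 mm thick, 82 mm tall, standing, loose; origin under its middle. Leave alone.
- card_box: White card gift box, 66 x 68 x 66 mm, loose; origin under its middle. Leave alone.

How it is judged:
On the way, in this order (a step that is already met when the one before it is completed fails the run):
1. the shut monopod lies level, home in both saddles, button up and head towards the robot, let go (x of monopod in the frame of cradle_seat between -0.006 and 0.006 m and y of monopod in the frame of cradle_seat between -0.004 and 0.004 m and z of monopod in the frame of cradle_seat between -0.004 and 0.004 m and angle between the x axis of monopod and the x axis of cradle, either way round below 0.06 rad and x of head_grip in the frame of cradle_seat above 0.05 m and angle between monopod's own z axis and vertical below 0.07 rad and value of joint tube below 0.004 m and contact force between the fingers and monopod below 0.3 N), for 0.3 s.
2. the button has been pressed and the head has sprung out, the handle still in the saddles (x of monopod in the frame of cradle_seat between -0.006 and 0.006 m and y of monopod in the frame of cradle_seat between -0.004 and 0.004 m and z of monopod in the frame of cradle_seat between -0.004 and 0.004 m and angle between the x axis of monopod and the x axis of cradle, either way round below 0.06 rad and x of head_grip in the frame of cradle_seat above 0.05 m and angle between monopod's own z axis and vertical below 0.07 rad and value of joint tube above 0.01 m), for 0.1 s.
3. the tube is drawn out to its second stop and locked, the handle still in the saddles (x of monopod in the frame of cradle_seat between -0.006 and 0.006 m and y of monopod in the frame of cradle_seat between -0.004 and 0.004 m and z of monopod in the frame of cradle_seat between -0.004 and 0.004 m and angle between the x axis of monopod and the x axis of cradle, either way round below 0.06 rad and x of head_grip in the frame of cradle_seat above 0.05 m and angle between monopod's own z axis and vertical below 0.07 rad and value of joint tube above 0.097 m and value of joint button below 0.0015 m), for 0.2 s.
At the end, for the whole second after the job is handed in: The robot still holds the monopod, its axis at least 90 mm above its place in the cradle, level within 15 degrees, still, touching nothing else; the tube is locked at the second stop (out over 97 mm, button up). The other things stand within 25 mm of where they were (value of joint tube above 0.097 m and value of joint button below 0.0015 m and z of monopod in the frame of cradle_seat above 0.09 m and angle between monopod's own x axis and vertical between 1.3108 and 1.8308 rad and angle between monopod's own z axis and vertical below 0.26 rad and contact force between the fingers and monopod above 1 N and contact force between monopod and cradle below 0.1 N and linear speed of monopod below 0.03 m/s and angular speed of monopod below 0.2 rad/s and not (distance of round_stamp from where it was at the start of the episode above 0.025 m or angle between round_stamp's own z axis and vertical above 0.4 rad) and not (distance of glue from where it was at the start of the episode above 0.025 m or angle between glue's own z axis and vertical above 0.4 rad) and not (distance of card_box from where it was at the start of the episode above 0.025 m or angle between card_box's own z axis and vertical above 0.4 rad)); the arm keeps its last pose, push and grip.
It fails at once if one of the other things on the desk is knocked over or shifted ((distance of round_stamp from where it was at the start of the episode above 0.025 m or angle between round_stamp's own z axis and vertical above 0.4 rad) or (distance of glue from where it was at the start of the episode above 0.025 m or angle between glue's own z axis and vertical above 0.4 rad) or (distance of card_box from where it was at the start of the episode above 0.025 m or angle between card_box's own z axis and vertical above 0.4 rad)).
It also fails if it takes over 67 s, if anything falls off the work surface, if the arm or the gripper's body presses on something with over 40 N, if the wrist force passes 120 N, or if a joint passes its speed limit or range.

ROBOT

A 7-joint arm with a two-finger parallel gripper is mounted at the origin on the work surface; the furniture and walls round the work are solid. World frame = base frame: x ahead of the robot, y to its left, z up, the work surface at z = 0. Lengths are in m, angles in rad, forces in N, time in s.
With the tool pointing down it reaches from about 0.4 to 0.85 m from the base axis. Payload 10.4 kg.
Tool frame: the origin (TCP) lies between the finger pads; the fingertips stand ahead of it and the grasp point (between the pads) lies 2 mm behind it (r.tip_extent is the z of the fingertips in the tool frame, in m); z points along the fingers, y is the direction in which the jaws open and shut (so a half turn about z gives the same grasp; the last joint's range is limited). The gripper opens to 85 mm and grips with 20 to 120 N. Pads are 22 mm wide; open, the fingers measure 114 mm over their backs; the gripper's body (76 mm by 85 mm) begins 54 mm behind the grasp point. The pads swing forward as they close: fully open they stand 13 mm farther back than shut.
Start: joints at [1.249, 0.332, -0.065, 1.46, 0.022, 1.35, -0.088], TCP at [0.184, -0.597, 0.216] pointing down, gripper open.
Joint ranges: [-2.6, 2.6], [-0.5, 2.12], [-1.47, 1.34], [0.16, 2.42], [-1.27, 4.41], [0.06, 2.06], [-2.6, 2.6]. Speed limits (rad/s): [2.22, 2.22, 2.79, 2.79, 3.14, 3.14, 3.14].

INTERFACE

Orientations are given as a rotation vector (axis times angle).
In Python, from station import read_state, imaging, workorder, r gives the robot as it stands.
- The arm moves only by the tool arm_command, never from a script. Its arguments are lists of equal length, an entry for each row: "fingers": the gripper's target within -1 to 1 (shut at 1, half-way at 0, fully open at -1); "travel": the shift along the tool's x, y, z each as a share of 50 cm, from -1 to 1, a list of three; "rot": the turn, a rotation vector about the tool's x, y, z each as a share of 5 degrees, from -1 to 1, a list of three. In form: {"fingers": [fingers, ...], "travel": [[x, y, z], ...], "rot": [[ax, ay, az], ...]}. A call has 1 to 20 rows; each row shifts and turns the pose as measured when the row begins, along the tool's axes as they then stand; what a row does not reach is not made up. A row lasts 1/12 s, in which the tool goes at most 41.7 mm and 7.16 degrees, less where a joint would pass 70% of its speed; a pose out of reach is approached as far as the arm can. A call with a number of a shift or a turn outside -1 to 1 is refused whole. A call with a gripper value outside its range is refused whole. The fingers move at their own pace and stop on an object; "grip_force" is the grip in N (left out, the last holds). Time passes only in rows, so rows that do not move let the fingers close. It gives the time, the measured TCP pose, the force and the opening at its end, in the units of the state.
- read_state(): the state, without advancing time (a new reading comes with each control period).
- imaging.grab_frame(name): name is "side" or "top"; returns the picture (400x640x3 uint8, red, green, blue); there is no depth.
- imaging.camera_params(name): a dict with "K" (3x3 intrinsics, pixels), "rvec" (rotation vector, rad) and "tvec" (3), from world to camera coordinates, as OpenCV has them. Camera axes: x right, y down, z forward; pixel columns grow to the right and rows downward; lengths in m; the calibration is good to about 2 mm. A picture is of the moment at which its call begins. camera_params takes no time and is no camera call.
- workorder.hand_in(): hands the job in, once; it reports no verdict.
The state is a dict: "clock": time; "qpos": joint angles; "joint_velocities": joint speeds; "joint_torque": joint torques, N m; "tcp_pos": TCP position; "eef_rot": TCP orientation; "ft_force": force on the tool from outside, world axes, zero at the start; "wrist_torque": the same for the moment, N m; "grip_width": opening from 0.0 (shut) to 1.0 (fully open).
Only numpy, scipy, OpenCV 4.12 (cv2) and the standard library are available. Lean on these libraries where they do the work, as an engineer would, in place of code of your own. Each camera call takes 0.05 s, during which the arm holds its last target.

## Working session

There is one attempt and no reset: what is moved stays moved. The work goes in short steps, Python scripts to look and compute and a tool call to move; the robot and the scene stay as the last step left them, time stands still between calls to the robot, and variables do not carry over. Pictures are saved under pics/ and viewed, and the job is handed in when it is done.

Besides the shell and the picture viewer there is one more tool, called as a command line: name --argument value ..., lists and objects as JSON in quotes. arm_command: Moves the arm, as the interface text tells. Shift numbers are shares of 50 cm and turn numbers shares of 5 degrees, none past 1 either way. Its arguments: {"type":"object","properties":{"fingers":{"type":"array"},"travel":{"type":"array"},"rot":{"type":"array"},"grip_force":{"type":"number"}},"required":["fingers","travel","rot"]}

```bash
ls; mkdir -p pics; python3 - <<'E'
from station import read_state, imaging, workorder, r
import cv2
print(read_state()); print(r.tip_extent)
for n in("side","top"):
    print(n,imaging.camera_params(n)); im=imaging.grab_frame(n); cv2.imwrite(f"pics/{n}0.png",im[:,:,::-1])
E
```

```text
pics
{'clock': 0.0, 'qpos': array([ 1.24937219,  0.33285576, -0.06467793,  1.4609567 ,  0.02160772,
        1.34986419, -0.08849737]), 'joint_velocities': array([ 1.35399079e-05, -2.34485101e-04, -1.21908833e-04,  9.44615109e-04,
       -1.82193058e-03,  6.40766843e-04, -6.11115073e-04]), 'joint_torque': array([-5.98328256e-05, -6.25445509e+01,  4.90344618e-02, -3.91609025e+01,
        1.61334575e-02,  9.85086313e-03,  1.35335557e-05]), 'tcp_pos': array([ 0.18386188, -0.59693468,  0.2149186 ]), 'eef_rot': array([-3.10524639e+00, -4.67452457e-01,  4.46239590e-04]), 'ft_force': array([ 0.49026722,  0.54510075, -0.14250183]), 'wrist_torque': array([-0.04835047, -0.00473306,  0.07455983]), 'grip_width': 1.0029783417946798}
0.017
side {'K': array([[366.79765189,   0.        , 321.50619313],
       [  0.        , 366.79765189, 201.09345696],
       [  0.        ,   0.        ,   1.        ]]), 'rvec': array([ 1.86744872, -0.57645661,  0.38561754]), 'tvec': array([-0.49210065,  0.10561282,  1.07347037])}
top {'K': array([[400.55680445,   0.        , 310.62894741],
       [  0.        , 400.55680445, 200.3090715 ],
       [  0.        ,   0.        ,   1.        ]]), 'rvec': array([ 2.1211837 , -2.15488264,  0.19134055]), 'tvec': array([-0.13411031,  0.53286111,  1.07822571])}
```

View pics/side0.png

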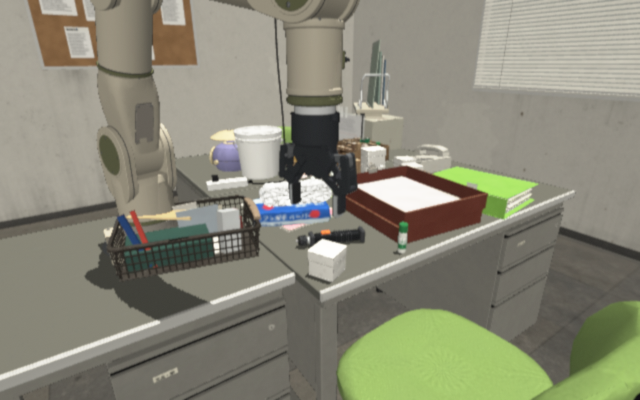

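View pics/top0.png

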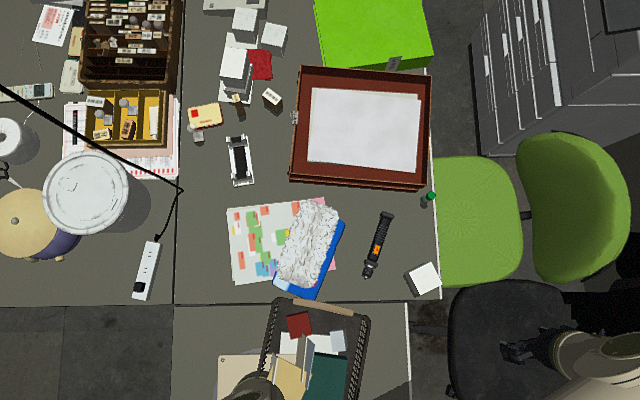

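```bash
cat > h.py <<'E'
from station import read_state, imaging, workorder, r
import cv2, numpy as np
from scipy.spatial.transform import Rotation as R
def cam(n):
    p=imaging.camera_params(n); return p["K"],np.array(p["rvec"],float),np.array(p["tvec"],float)
def proj(n,P):
    K,rv,t=cam(n); return cv2.projectPoints(np.array(P,float).reshape(-1,1,3),rv,t,K,None)[0].reshape(-1,2)
def ray(n,uv,z):
    K,rv,t=cam(n); M=R.from_rotvec(rv).as_matrix(); C=-M.T@t
    uv=np.array(uv,float).reshape(-1,2)
    d=(M.T@(np.linalg.inv(K)@np.c_[uv,np.ones(len(uv))].T)).T
    return C+d*((z-C[2])/d[:,2])[:,None]
def tri(uvs,uvt):
    L=[]
    for n,uv in(("side",uvs),("top",uvt)):
        K,rv,t=cam(n); L.append(K@np.c_[R.from_rotvec(rv).as_matrix(),t])
    X=cv2.triangulatePoints(L[0],L[1],np.array(uvs,float).reshape(2,1),np.array(uvt,float).reshape(2,1)); return (X[:3]/X[3]).ravel()
def crop(n,name,x0,x1,y0,y1,k,im=None):
    im=imaging.grab_frame(n) if im is None else im
    cv2.imwrite(f"pics/{name}.png",cv2.resize(im[y0:y1,x0:x1,::-1],None,fx=k,fy=k,interpolation=cv2.INTER_CUBIC)); return im
E
python3 - <<'E'
from h import *
for n in("side","top"):
    print(n,proj(n,[[0,0,0],[0.184,-.597,.216],[.5,0,0],[.5,-.3,0],[.6,.2,0],[.6,-.5,0]]).round())
    K,rv,t=cam(n); print("C",-R.from_rotvec(rv).as_matrix().T@t)
im=cv2.imread("pics/top0.png")[:,:,::-1]; crop("top","t1",210,450,110,310,3.3,im)
im=cv2.imread("pics/side0.png")[:,:,::-1]; crop("side","s1",180,440,130,290,3,im)
print(R.from_rotvec(read_state()['eef_rot']).as_matrix().round(3))
print(ray("top",[[386,216],[371,275],[236,142],[243,182],[430,197],[422,280]],0.02))
E
```

```text
side [[153. 237.]
 [317. 224.]
 [300. 202.]
 [352. 231.]
 [296. 183.]
 [426. 248.]]
C [-0.12816037 -1.07788944  0.47684905]
top [[261. 398.]
 [515. 336.]
 [262. 214.]
 [365. 213.]
 [194. 181.]
 [431. 178.]]
C [ 0.34242695 -0.12964341  1.15344422]
[[ 0.956  0.294 -0.   ]
 [ 0.294 -0.956  0.001]
 [-0.    -0.001 -1.   ]]
[[ 0.48634452 -0.35729636  0.02      ]
 [ 0.32147047 -0.30747561  0.02      ]
 [ 0.71208609  0.07360892  0.02      ]
 [ 0.59159946  0.05166004  0.02      ]
 [ 0.53953837 -0.48696628  0.02      ]
 [ 0.30543103 -0.44901494  0.02      ]]
```

View pics/t1.png

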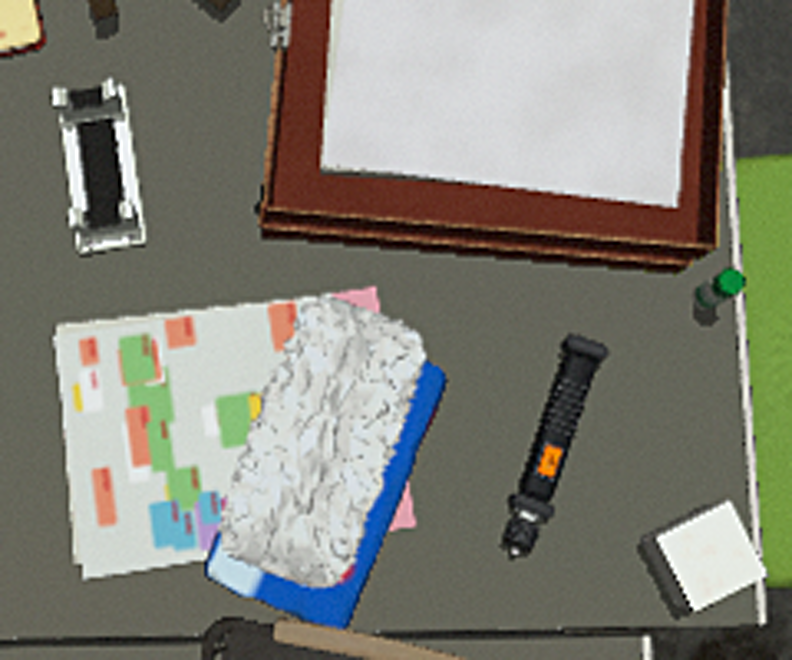

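View pics/s1.png

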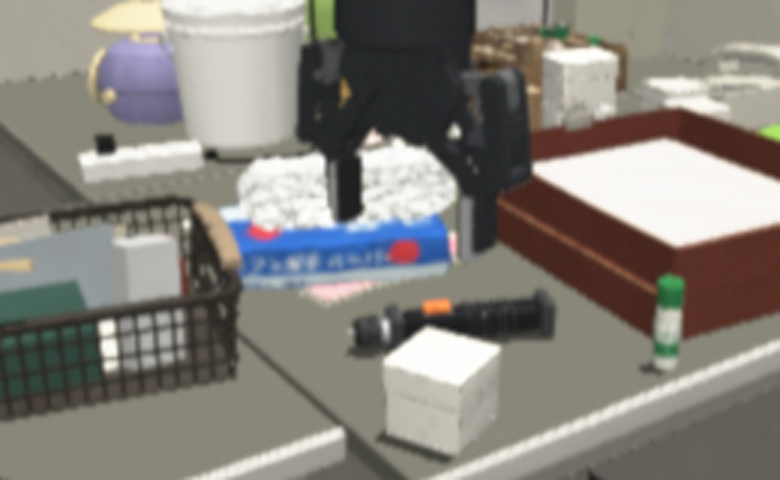

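```bash
python3 - <<'E'
from h import *
im=cv2.imread("pics/top0.png")[:,:,::-1]
a=crop("top","t2",355,415,205,285,7,im)
crop("top","t3",185,295,90,190,7,im)
hsv=cv2.cvtColor(np.ascontiguousarray(im),cv2.COLOR_RGB2HSV)
m=cv2.inRange(hsv,(5,150,120),(20,255,255)); m[:205]=0;m[285:]=0;m[:,:355]=0;m[:,415:]=0
M=cv2.moments(m,True); c=[M['m10']/M['m00'],M['m01']/M['m00']]; print("orange",c,M['m00'],ray("top",c,.04))
ims=cv2.imread("pics/side0.png")[:,:,::-1]
hs=cv2.cvtColor(np.ascontiguousarray(ims),cv2.COLOR_RGB2HSV)
m=cv2.inRange(hs,(5,150,120),(20,255,255)); m[:225]=0;m[250:]=0;m[:,:310]=0;m[:,345:]=0
M=cv2.moments(m,True); d=[M['m10']/M['m00'],M['m01']/M['m00']]; print("orange side",d,M['m00'],ray("side",d,.038), tri(d,c))
E
```

```text
orange [376.0888888888889, 249.22222222222223] 45.0 [[ 0.39167737 -0.32136332  0.04      ]]
orange side [325.2258064516129, 231.96774193548387] 31.0 [[ 0.38736668 -0.3246645   0.038     ]] [ 0.39098495 -0.3215138   0.03595508]
```

View pics/t2.png

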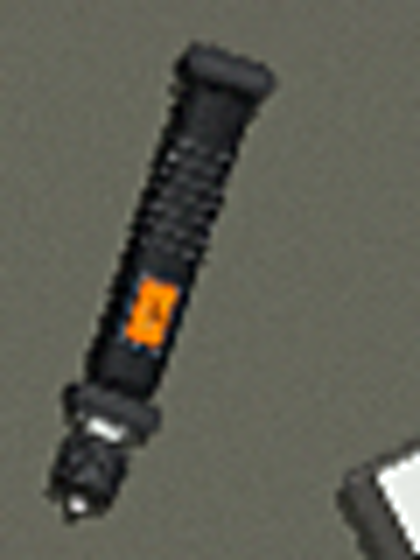

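View pics/t3.png

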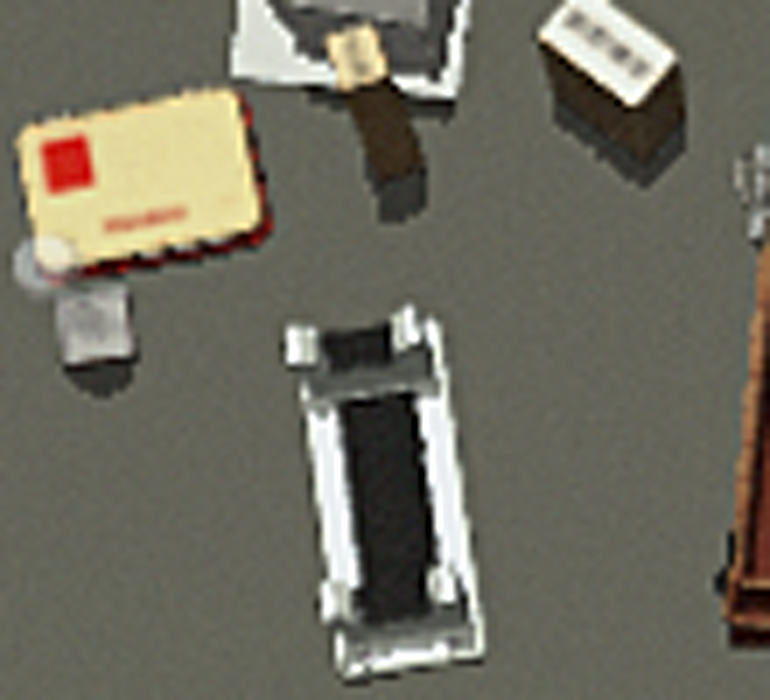

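```bash
python3 - <<'E'
from h import *
c2=lambda p,x,y:np.array(p,float)/7+[x,y]-0.43
f,n=ray("top",[c2((353.5,336.5),185,90),c2((389,591.5),185,90)],.058)
d=n-f; print("cradle",f,n,(f+n)/2,np.linalg.norm(d),np.degrees(np.arctan2(d[1],d[0])))
b=ray("top",[c2(p,185,90) for p in((345,678),(485,655),(437,320))],.005);print(b, np.degrees(np.arctan2(*(b[1]-b[2])[1::-1])),np.linalg.norm(b[1]-b[2]))
q=ray("top",[c2((227,70),355,205),c2((112,407),355,205)],.030); d=q[1]-q[0];print("mono",q,q.mean(0),np.linalg.norm(d),np.degrees(np.arctan2(d[1],d[0])))
u=d/np.linalg.norm(d); print("origin via button",np.array([.3917,-.3214,.04])-.032*u)
print(u, "stamp",ray("top",[[199,136]],.0))
# dark mask fit
im=cv2.imread("pics/top0.png"); g=im.max(2); m=(g<62).astype(np.uint8); m[:205]=0;m[285:]=0;m[:,:355]=0;m[:,412:]=0
cs=max(cv2.findContours(m,cv2.RETR_EXTERNAL,cv2.CHAIN_APPROX_NONE)[0],key=cv2.contourArea); print(cv2.minAreaRect(cs), cv2.fitLine(cs,2,0,.01,.01).ravel())
E
```

```text
cradle [0.71263073 0.06962536 0.058     ] [0.60607608 0.05384294 0.058     ] [0.65935341 0.06173415 0.058     ] 0.10771712071581886 -171.57484908046533
[[0.58206394 0.08056879 0.005     ]
 [0.5910189  0.0223052  0.005     ]
 [0.73739835 0.0438138  0.005     ]] -171.64092968348635 0.1479512221524635
mono [[ 0.48911055 -0.35831743  0.03      ]
 [ 0.355183   -0.30611345  0.03      ]] [ 0.42214677 -0.33221544  0.03      ] 0.14374228088735438 158.70452852562553
origin via button [ 0.42151504 -0.33302168  0.04      ]
[-0.93171994  0.36317759  0.        ] stamp [[0.73881896 0.18810646 0.        ]]
((376.1000061035156, 245.70001220703125), (13.914020538330078, 70.20255279541016), 18.434947967529297) [ 3.2093066e-01 -9.4710267e-01  3.7591196e+02  2.4628931e+02]
```

arm_command --fingers '[-1,-1,-1,-1,-1,-1,-1,-1,-1,-1]' --travel '[[0.061,-0.0365,0],[0.061,-0.0365,0],[0.061,-0.0365,0],[0.061,-0.0365,0],[0.061,-0.0365,0],[0.061,-0.0365,0],[0.061,-0.0365,0],[0.061,-0.0365,0],[0.061,-0.0365,0],[0.061,-0.0365,0]]' --rot '[[0,0,0],[0,0,0],[0,0,0],[0,0,0],[0,0,0],[0,0,0],[0,0,0],[0,0,0],[0,0,0],[0,0,0]]'

```text
clock: 0.93
tcp_pos: [0.4223, -0.3276, 0.2096]
eef_rot: [-3.105, -0.44, 0.013]
ft_force: [0.9, -0.9, -0.1]
grip_width: 0.998
```

arm_command --fingers '[-1,-1,-1,-1,-1,-1,-1,-1,-1]' --travel '[[0,0,0],[0,0,0],[0,0,0],[0,0,0],[0,0,0],[0,0,0],[0,0,0],[0,0,0],[0,0,0]]' --rot '[[0,0,0.94],[0,0,0.94],[0,0,0.94],[0,0,0.94],[0,0,0.94],[0,0,0.94],[0,0,0.94],[0,0,0.94],[0,0,0]]'

```text
clock: 1.68
tcp_pos: [0.4287, -0.3152, 0.2065]
eef_rot: [-3.075, 0.604, 0.021]
ft_force: [0.0, -0.3, -1.0]
grip_width: 1.0
```

```bash
cat >> h.py <<'E'
def go(P,yaw):
    """remaining travel in tool axes (shares of 0.5) and rot shares to reach pos P, pointing down with tool x at yaw deg"""
    s=read_state(); M=R.from_rotvec(s['eef_rot']); a=np.radians(yaw); x=np.array([np.cos(a),np.sin(a),0]); z=np.array([0,0,-1.]); y=np.cross(z,x)
    T=R.from_matrix(np.c_[x,y,z]); d=M.inv().apply(np.array(P)-s['tcp_pos'])
    print("clk",round(s['clock'],2),"tcp",s['tcp_pos'].round(4),"F",s['ft_force'].round(2),"w",round(s['grip_width'],3))
    print("travel",(d/.5).round(4),"rot",((M.inv()*T).as_rotvec(degrees=True)/5).round(3))
E
python3 -c "
from h import *
go([.4218,-.3326,.024],-20.5)
a=crop('top','t4',340,440,190,300,6);a=crop('side','s4',240,440,130,290,4)"
```

```text
clk 1.68 tcp [ 0.4287 -0.3152  0.2065] F [ 0.02 -0.29 -0.95] w 1.0
travel [0.0058 0.0394 0.3648] rot [-0.064  0.166 -0.343]
```

View pics/t4.png

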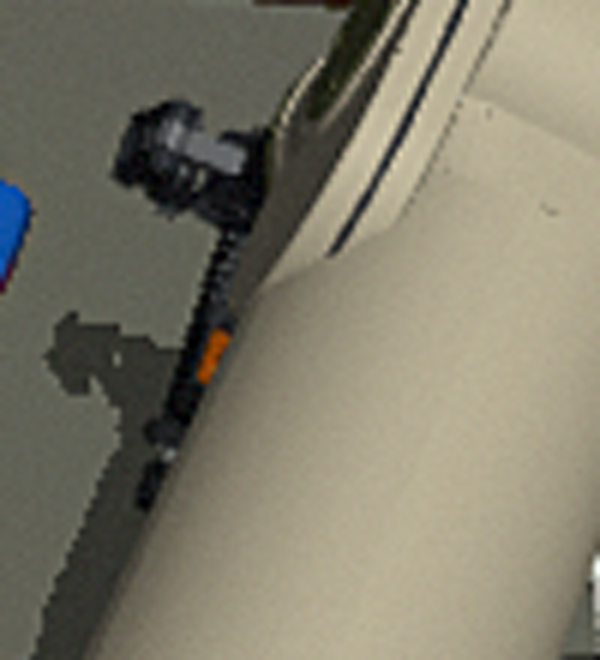

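View pics/s4.png

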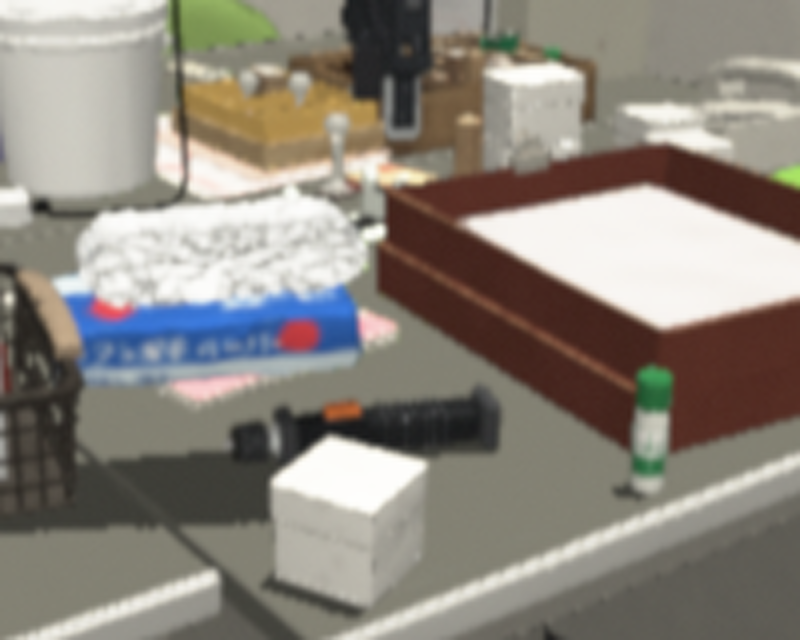

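arm_command --fingers '[-1,-1,-1,-1]' --travel '[[0.003,0.02,0.07],[0.003,0.019,0.07],[0,0,0.06],[0,0,0]]' --rot '[[0,0.16,-0.34],[0,0,0],[0,0,0],[0,0,0]]'

```text
clock: 2.12
tcp_pos: [0.426, -0.3352, 0.1056]
eef_rot: [-3.095, 0.526, -0.011]
ft_force: [-0.9, 0.3, -0.6]
grip_width: 1.009
```

```bash
python3 -c "
from h import *
go([.4218,-.3326,.024],-20.5)"
```

```text
clk 2.12 tcp [ 0.426  -0.3352  0.1056] F [-0.88  0.3  -0.63] w 1.009
travel [-0.0107 -0.0016  0.1632] rot [-0.045 -0.072  0.244]
```

arm_command --fingers '[-1,-1,-1,-1,-1]' --travel '[[-0.009,0,0.04],[-0.002,-0.001,0.04],[0,0,0.04],[0,0,0.02],[0,0,0]]' --rot '[[-0.04,-0.07,0.24],[0,0,0],[0,0,0],[0,0,0],[0,0,0]]'

```text
clock: 2.53
tcp_pos: [0.4229, -0.334, 0.0383]
eef_rot: [3.093, -0.545, 0.004]
ft_force: [0.9, 0.8, 0.2]
grip_width: 0.999
```

```bash
python3 -c "
from h import *
go([.4218,-.3326,.024],-20.5)
a=crop('side','s5',240,440,130,290,4)"
```

```text
clk 2.53 tcp [ 0.4229 -0.334   0.0383] F [0.87 0.84 0.22] w 0.999
travel [-0.0031 -0.0019  0.0285] rot [ 0.003 -0.03   0.105]
```

View pics/s5.png

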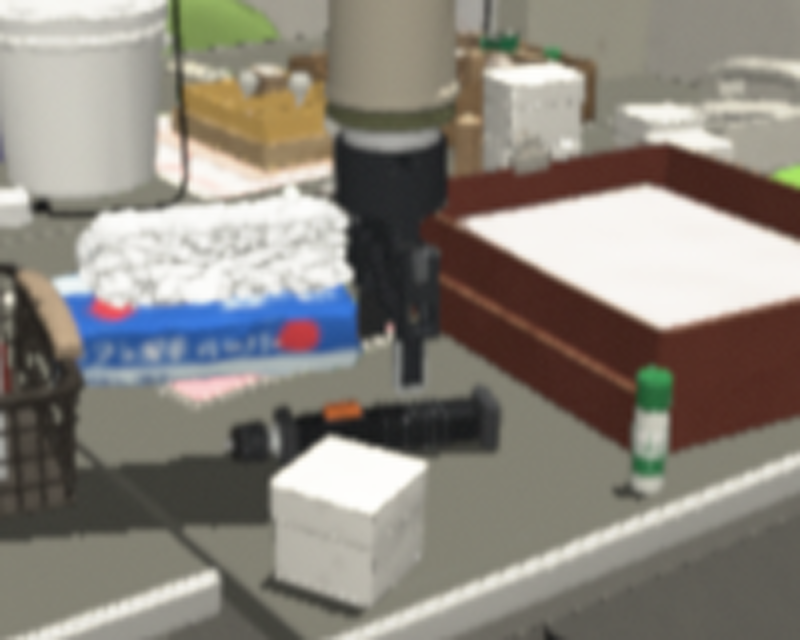

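arm_command --fingers '[-1,-1,1,1,1,1,1,1,1,1]' --travel '[[-0.003,-0.002,0.018],[0,0,0.01],[0,0,0],[0,0,0],[0,0,0],[0,0,0],[0,0,0],[0,0,0],[0,0,0],[0,0,0]]' --rot '[[0,0,0.1],[0,0,0],[0,0,0],[0,0,0],[0,0,0],[0,0,0],[0,0,0],[0,0,0],[0,0,0],[0,0,0]]' --grip_force 50

```text
clock: 3.42
tcp_pos: [0.4257, -0.3351, 0.0305]
eef_rot: [3.087, -0.556, 0.017]
ft_force: [-0.2, -0.1, 0.4]
grip_width: -0.0
```

```bash
python3 -c "
from h import *
go([.4218,-.3326,.024],-20.5)
a=crop('side','s6',240,440,130,290,4)"
```

```text
clk 3.42 tcp [ 0.4257 -0.3351  0.0305] F [-0.16 -0.07  0.39] w -0.0
travel [-0.0092 -0.0021  0.0129] rot [ 0.036 -0.136  0.012]
```

View pics/s6.png

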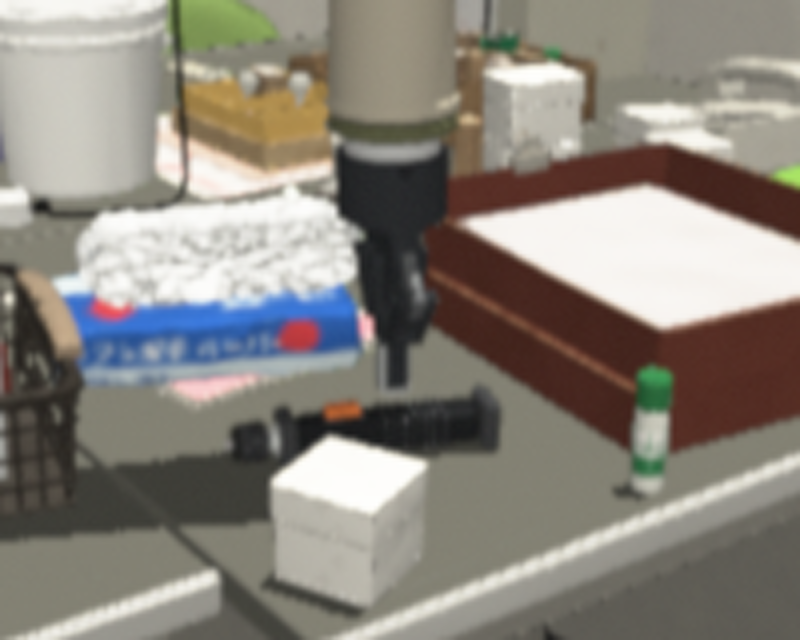

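```bash
python3 -c "
from h import *
s=read_state();M=R.from_rotvec(s['eef_rot']);print(M.as_matrix().round(3))
P=[s['tcp_pos'],s['tcp_pos']+M.apply([0,0,.017]),[.4218,-.3326,.019],[.3917,-.3214,.04]]
print(proj('side',P),proj('top',P))
a=crop('top','t6',340,440,190,300,6)"
```

```text
[[ 0.937 -0.349  0.01 ]
 [-0.349 -0.937 -0.007]
 [ 0.012  0.003 -1.   ]]
[[338.67243338 232.31028293]
 [338.69674928 237.78481894]
 [336.99007169 236.04647012]
 [325.84513033 230.50076297]] [[379.86345002 237.09673126]
 [378.83270077 237.49674208]
 [378.32285284 238.80247389]
 [376.1017615  249.21377682]]
```

View pics/t6.png

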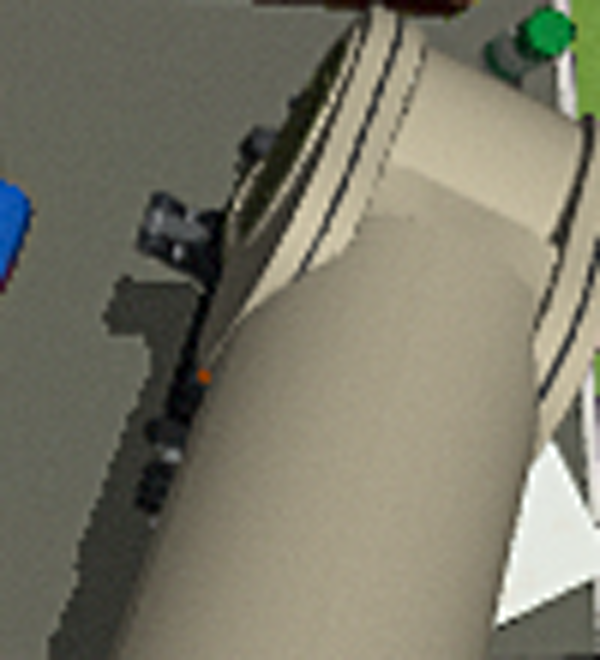

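```bash
python3 -c "
from h import *
print(r.tip_extent,[a for a in dir(r) if a[0]!='_'])
s=read_state();print(s)
print(ray('side',[[338.7,226]],.033),ray('side',[[338.7,226]],.05),ray('side',[[338.7,226]],.0135))
# gripper flange: side crop (393,150)->
print(ray('side',[[338.3,167.5]],.18))
im=crop('side','s7',300,380,130,250,5)"
```

```text
0.017 ['Unreachable', 'tip_extent']
{'clock': 3.5167, 'qpos': array([ 0.79738352,  0.3395437 , -0.24788791,  1.87700318,  0.10323082,
        0.92503118, -1.42563085]), 'joint_velocities': array([-4.23521121e-04, -1.18349981e-03,  2.55604500e-03,  1.46949979e-03,
        1.12803984e-03,  2.91917179e-05, -8.50216195e-04]), 'joint_torque': array([ 2.24860269e-03, -5.54571211e+01, -2.25108907e+00, -3.22866762e+01,
        1.87101000e-02, -5.99629548e-02,  1.39946307e-03]), 'tcp_pos': array([ 0.42568722, -0.33505595,  0.03044178]), 'eef_rot': array([ 3.08668229, -0.5564084 ,  0.01734708]), 'ft_force': array([-0.05446147, -0.57080227,  0.73767009]), 'wrist_torque': array([-0.00952008,  0.01411022,  0.03516786]), 'grip_width': 0.0005490761720922405}
[[ 0.44745827 -0.30575973  0.033     ]] [[ 0.42541132 -0.33533331  0.05      ]] [[ 0.47274742 -0.2718371   0.0135    ]]
[[ 0.50350581 -0.22592111  0.18      ]]
```

View pics/s7.png

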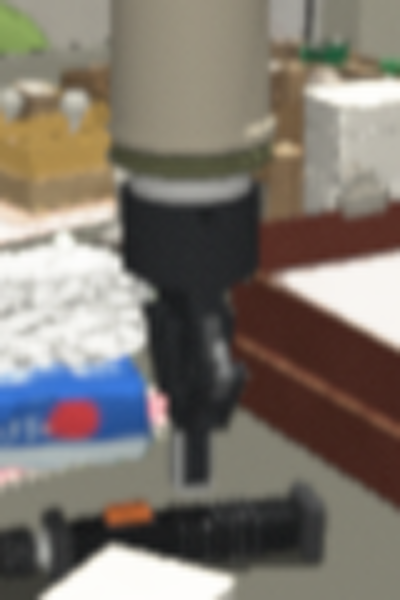

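```bash
python3 -c "
from h import *
def pr(tcp,rv):
  M=R.from_rotvec(rv)
  for z in(.017,0,-.02,-.054,-.1,-.13):
    P=[np.array(tcp)+M.apply([0,y,z]) for y in(-.05,0,.05)]
    print(z,proj('top',P).round(1).tolist(),proj('side',P).round(1).tolist())
print('t4');pr([.4287,-.3152,.2065],[-3.075,.604,.021])
print('s7');pr([.4257,-.3351,.0304],[3.087,-.556,.017])
print('start');pr([.1839,-.5969,.2149],[-3.105,-.467,0])
"
```

```text
t4
0.017 [[363.9, 223.5], [383.3, 231.0], [402.9, 238.5]] [[331.3, 170.6], [335.6, 175.8], [340.2, 181.4]]
0 [[365.0, 222.6], [384.7, 230.2], [404.6, 237.9]] [[331.4, 164.8], [335.7, 169.7], [340.4, 175.1]]
-0.02 [[366.3, 221.5], [386.5, 229.3], [406.8, 237.2]] [[331.5, 157.8], [335.8, 162.4], [340.6, 167.5]]
-0.054 [[368.6, 219.6], [389.6, 227.7], [410.6, 235.8]] [[331.7, 145.7], [336.1, 149.8], [340.9, 154.3]]
-0.1 [[372.1, 216.8], [394.2, 225.3], [416.4, 233.8]] [[332.0, 128.8], [336.5, 132.1], [341.4, 135.8]]
-0.13 [[374.6, 214.7], [397.5, 223.5], [420.5, 232.4]] [[332.2, 117.5], [336.7, 120.3], [341.8, 123.4]]
s7
0.017 [[362.2, 231.6], [378.8, 237.5], [395.6, 243.4]] [[334.0, 230.4], [338.7, 237.8], [343.9, 245.9]]
0 [[362.9, 231.2], [379.9, 237.1], [396.9, 243.1]] [[333.9, 225.1], [338.7, 232.3], [343.9, 240.2]]
-0.02 [[363.9, 230.6], [381.1, 236.6], [398.4, 242.7]] [[333.9, 218.9], [338.6, 225.8], [343.9, 233.4]]
-0.054 [[365.6, 229.5], [383.4, 235.7], [401.2, 242.0]] [[333.8, 208.0], [338.6, 214.5], [343.9, 221.7]]
-0.1 [[368.1, 228.0], [386.6, 234.5], [405.3, 241.0]] [[333.6, 192.8], [338.5, 198.8], [343.9, 205.3]]
-0.13 [[369.8, 226.9], [388.9, 233.6], [408.1, 240.3]] [[333.5, 182.7], [338.5, 188.2], [343.9, 194.3]]
start
0.017 [[491.3, 342.1], [511.3, 335.0], [531.3, 327.9]] [[295.8, 226.3], [317.1, 233.8], [340.4, 242.0]]
0 [[494.7, 343.4], [515.1, 336.2], [535.4, 329.0]] [[295.5, 217.6], [316.9, 224.8], [340.5, 232.7]]
-0.02 [[498.9, 345.1], [519.8, 337.7], [540.5, 330.4]] [[295.1, 207.3], [316.8, 214.1], [340.7, 221.5]]
-0.054 [[506.5, 348.1], [528.2, 340.4], [549.7, 332.8]] [[294.5, 189.2], [316.6, 195.2], [340.9, 201.9]]
-0.1 [[517.8, 352.6], [540.7, 344.5], [563.4, 336.4]] [[293.5, 163.6], [316.2, 168.5], [341.2, 173.9]]
-0.13 [[525.9, 355.9], [549.6, 347.4], [573.1, 339.0]] [[292.9, 146.1], [316.0, 150.3], [341.5, 154.8]]
```

```bash
python3 -c "
from h import *
im=cv2.imread('pics/side0.png')[:,:,::-1]; crop('side','s8',260,380,80,230,5,im)
im=cv2.imread('pics/top0.png')[:,:,::-1]; crop('top','t8',480,640,280,400,5,im)"
```

```text
(no output)
```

View pics/s8.png

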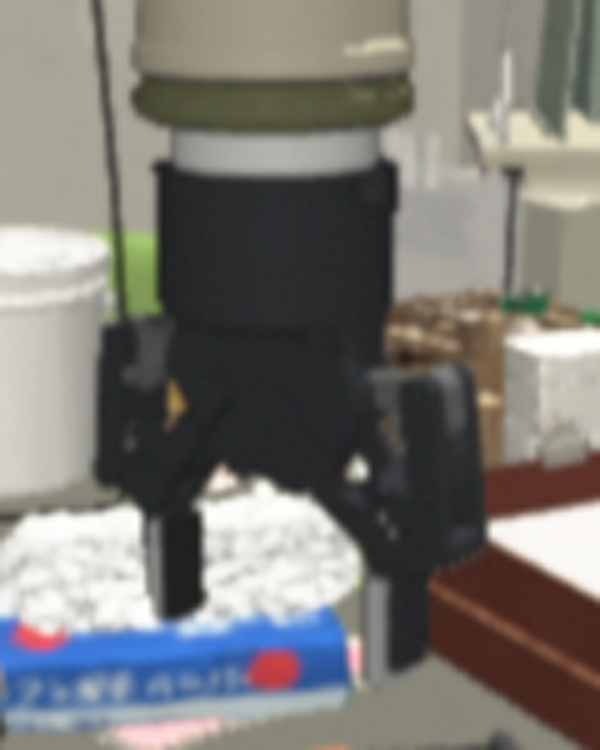

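View pics/t8.png

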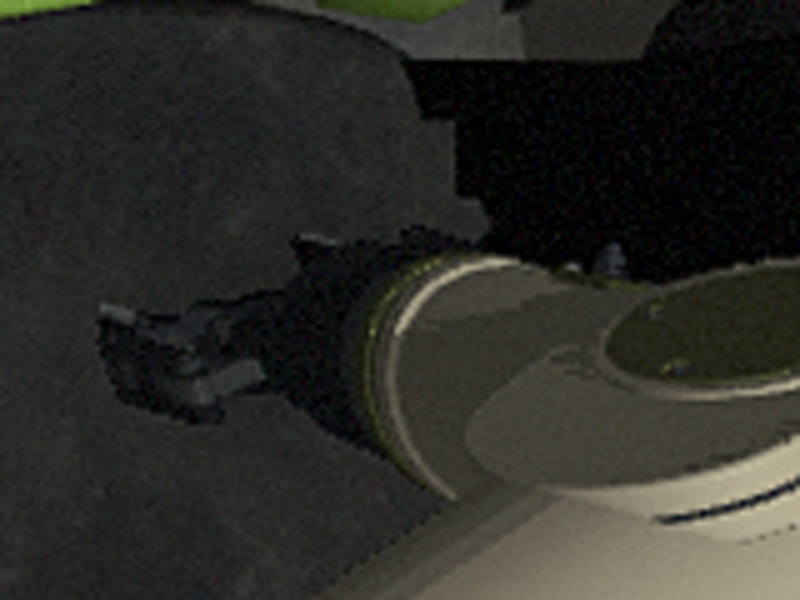

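arm_command --fingers '[-1,-1,-1,-1,-1,-1,-1]' --travel '[[-0.009,-0.002,0],[0,0,0],[0,0,0],[0,0,0],[0,0,0],[0,0,0],[0,0,0]]' --rot '[[0.03,-0.13,0],[0,0,0],[0,0,0],[0,0,0],[0,0,0],[0,0,0],[0,0,0]]'

```text
clock: 4.15
tcp_pos: [0.4212, -0.3322, 0.0302]
eef_rot: [-3.092, 0.557, 0.002]
ft_force: [0.1, 0.4, -0.0]
grip_width: 0.968
```

```bash
python3 -c "
from h import *
go([.4218,-.3326,-.006],-20.5)"
```

```text
clk 4.15 tcp [ 0.4212 -0.3322  0.0302] F [ 0.14  0.36 -0.03] w 0.968
travel [0.0015 0.0004 0.0724] rot [0.    0.015 0.012]
```

arm_command --fingers '[-1,-1,-1,-1,-1]' --travel '[[0,0,0.03],[0,0,0.02],[0,0,0.02],[0,0,0],[0,0,0]]' --rot '[[0,0,0],[0,0,0],[0,0,0],[0,0,0],[0,0,0]]'

```text
clock: 4.57
tcp_pos: [0.4216, -0.3325, -0.0063]
eef_rot: [3.092, -0.557, -0.001]
ft_force: [1.2, 0.7, 0.3]
grip_width: 1.001
```

```bash
python3 -c "
from h import *
go([.4218,-.3326,-.006],-20.5)
im=crop('side','s9',300,380,130,250,5)"
```

```text
clk 4.57 tcp [ 0.4216 -0.3325 -0.0063] F [1.21 0.67 0.3 ] w 1.001
travel [ 0.0004  0.0001 -0.0005] rot [0.003 0.004 0.012]
```

View pics/s9.png

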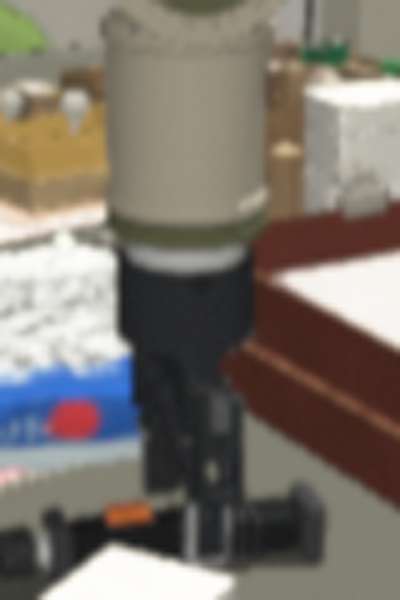

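arm_command --fingers '[1,1,1,1,1,1,1,1,1]' --travel '[[0,0,0],[0,0,0],[0,0,0],[0,0,0],[0,0,0],[0,0,0],[0,0,0],[0,0,0],[0,0,0]]' --rot '[[0,0,0],[0,0,0],[0,0,0],[0,0,0],[0,0,0],[0,0,0],[0,0,0],[0,0,0],[0,0,0]]' --grip_force 50

```text
clock: 5.37
tcp_pos: [0.4221, -0.3333, -0.0045]
eef_rot: [3.09, -0.558, 0.002]
ft_force: [-0.6, -0.3, -0.9]
grip_width: 0.314
```

```bash
python3 -c "
from h import *
go([.4218,-.3326,-.006],-20.5)
im=crop('side','s10',300,380,130,250,5)"
```

```text
clk 5.37 tcp [ 0.4221 -0.3333 -0.0045] F [-0.61 -0.27 -0.87] w 0.314
travel [-0.001  -0.0012  0.003 ] rot [ 0.015 -0.018  0.007]
```

View pics/s10.png

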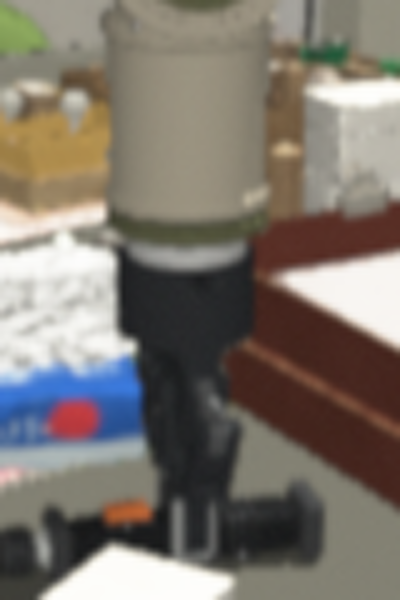

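arm_command --fingers '[1,1,1,1,1,1,1]' --travel '[[0,0,-0.03],[0,0,-0.07],[0,0,-0.07],[0,0,-0.07],[0,0,-0.07],[0,0,-0.05],[0,0,0]]' --rot '[[0,0,0],[0,0,0],[0,0,0],[0,0,0],[0,0,0],[0,0,0],[0,0,0]]'

```text
clock: 6.0
tcp_pos: [0.4187, -0.33, 0.179]
eef_rot: [-3.088, 0.555, 0.014]
ft_force: [0.5, -0.3, -2.2]
grip_width: 0.314
```

```bash
python3 -c "
from h import *
go([.6594,.0617,.18],8.4)
im=crop('side','s11',240,440,130,290,4)"
```

```text
clk 6.0 tcp [ 0.4187 -0.33    0.179 ] F [ 0.53 -0.3  -2.21] w 0.314
travel [ 0.1782 -0.902  -0.0011] rot [-0.059  0.096 -5.758]
```

View pics/s11.png

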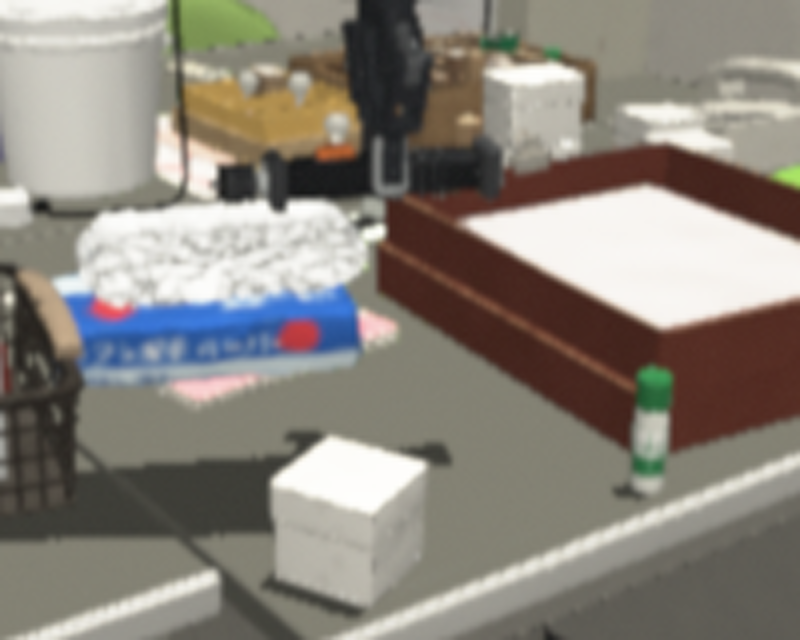

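arm_command --fingers '[1,1,1,1,1,1,1,1,1,1,1,1,1,1]' --travel '[[0.0137,-0.069,0],[0.0137,-0.069,0],[0.0137,-0.069,0],[0.0137,-0.069,0],[0.0137,-0.069,0],[0.0137,-0.069,0],[0.0137,-0.069,0],[0.0137,-0.069,0],[0.0137,-0.069,0],[0.0137,-0.069,0],[0.0137,-0.069,0],[0.0137,-0.069,0],[0.0137,-0.069,0],[0,0,0]]' --rot '[[0,0,0],[0,0,0],[0,0,0],[0,0,0],[0,0,0],[0,0,0],[0,0,0],[0,0,0],[0,0,0],[0,0,0],[0,0,0],[0,0,0],[0,0,0],[0,0,0]]'

```text
clock: 7.22
tcp_pos: [0.6548, 0.0753, 0.1451]
eef_rot: [-3.082, 0.571, 0.075]
ft_force: [-0.9, 2.5, -2.9]
grip_width: 0.315
```

arm_command --fingers '[1,1,1,1,1,1,1,1]' --travel '[[0,0,0],[0,0,0],[0,0,0],[0,0,0],[0,0,0],[0,0,0],[0,0,0],[0,0,0]]' --rot '[[0,0,-0.95],[0,0,-0.95],[0,0,-0.95],[0,0,-0.95],[0,0,-0.95],[0,0,-0.95],[0,0,0],[0,0,0]]'

```text
clock: 7.88
tcp_pos: [0.6464, 0.0809, 0.124]
eef_rot: [-3.108, -0.253, 0.112]
ft_force: [0.1, -0.7, -4.1]
grip_width: 0.318
```

```bash
python3 -c "
from h import *
go([.6594,.0617,.08],8.4)
im=crop('side','s12',240,440,130,290,4)
im=crop('top','t12',185,345,90,230,5)"
```

```text
clk 7.88 tcp [0.6464 0.0809 0.124 ] F [ 0.08 -0.72 -4.15] w 0.318
travel [0.0255 0.0445 0.0852] rot [-0.304  0.804  0.182]
```

View pics/t12.png

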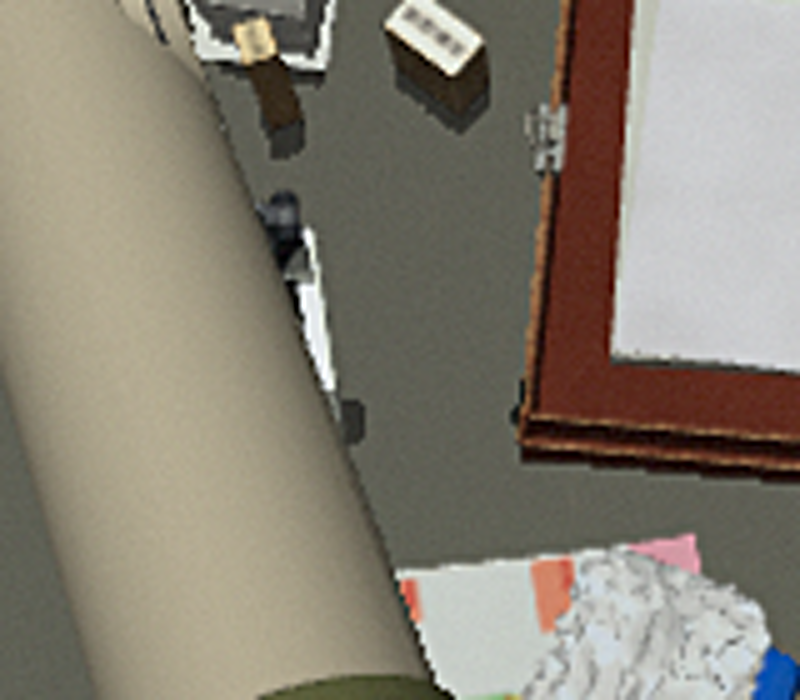

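arm_command --fingers '[1,1,1,1]' --travel '[[0.013,0.022,0],[0.013,0.022,0],[0,0,0],[0,0,0]]' --rot '[[-0.15,0.4,0.09],[-0.15,0.4,0.09],[0,0,0],[0,0,0]]'

```text
clock: 8.32
tcp_pos: [0.6625, 0.0614, 0.1219]
eef_rot: [3.134, 0.218, 0.0]
ft_force: [-0.5, 0.1, -3.9]
grip_width: 0.316
```

```bash
python3 -c "
from h import *
go([.6594,.0617,.08],8.4)"
```

```text
clk 8.32 tcp [0.6625 0.0614 0.1219] F [-0.48  0.14 -3.88] w 0.316
travel [-0.006  -0.0015  0.0838] rot [ 0.    -0.002 -0.085]
```

arm_command --fingers '[1,1,1,1]' --travel '[[-0.006,-0.0015,0.03],[0,0,0.03],[0,0,0.02],[0,0,0]]' --rot '[[0,0,-0.08],[0,0,0],[0,0,0],[0,0,0]]'

```text
clock: 8.65
tcp_pos: [0.6589, 0.0634, 0.0803]
eef_rot: [-3.132, -0.226, 0.003]
ft_force: [-0.1, -0.9, -4.2]
grip_width: 0.317
```

```bash
python3 -c "
from h import *
go([.6594,.0617,.050],8.4)
im=crop('top','t13',195,275,120,200,8)
im=crop('side','s13',240,440,100,260,4)"
```

```text
clk 8.65 tcp [0.6589 0.0634 0.0803] F [-0.06 -0.94 -4.17] w 0.317
travel [0.0006 0.0036 0.0606] rot [-0.017  0.019 -0.028]
```

View pics/t13.png

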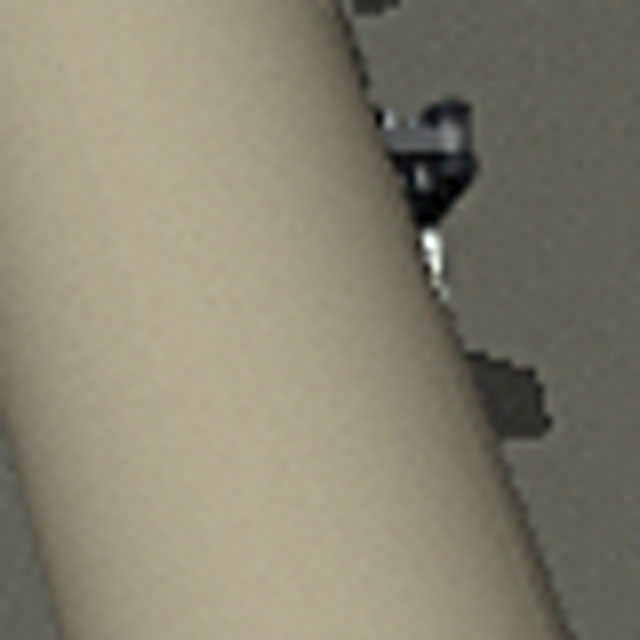

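View pics/s13.png

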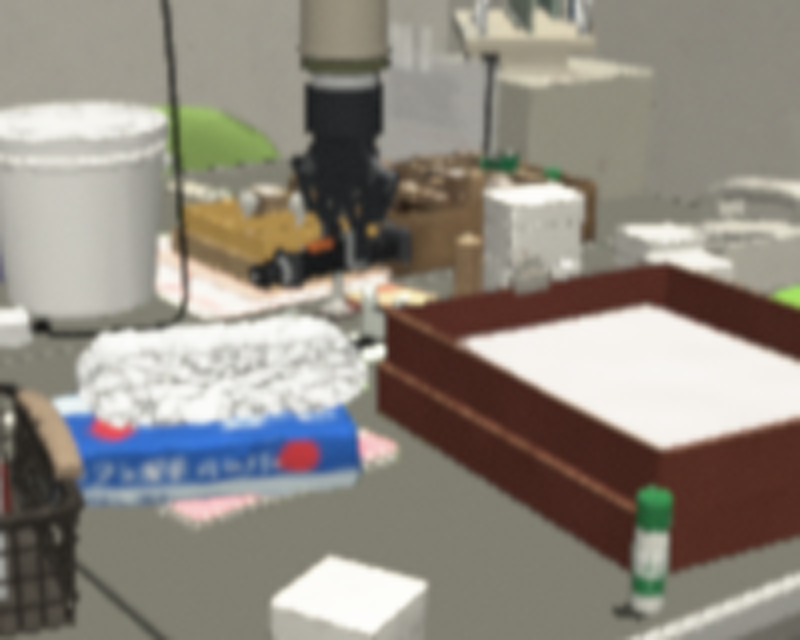

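```bash
cat >> h.py <<'E'
def mono(o,yaw,tube=0):
    a=np.radians(yaw); u=-np.array([np.cos(a),np.sin(a),0]); o=np.array(o)
    P=[o+.032*u+[0,0,.021], o+(.096+tube)*u, o+.072*u, o-.072*u]
    return dict(zip(("button","head","fcol","bcol"),proj("side",P).round(1).tolist()))
def orange(im=None,box=(200,400,100,260)):
    im=imaging.grab_frame("side") if im is None else im
    h=cv2.cvtColor(np.ascontiguousarray(im),cv2.COLOR_RGB2HSV); m=cv2.inRange(h,(5,170,110),(16,255,255))
    q=np.zeros_like(m); q[box[2]:box[3],box[0]:box[1]]=m[box[2]:box[3],box[0]:box[1]]
    n,l,s,c=cv2.connectedComponentsWithStats(q); return [(s[i,4],c[i].round(1).tolist()) for i in range(1,n) if s[i,4]>4]
E
python3 -c "
from h import *
print(mono([.6589,.0634,.1038],8.4),orange())
im=imaging.grab_frame('side'); crop('side','s14',290,360,130,190,10,im)"
```

```text
{'button': [320.0, 160.0], 'head': [307.3, 168.5], 'fcol': [312.2, 167.3], 'bcol': [339.2, 160.5]} [(np.int32(7), [320.0, 160.6])]
```

View pics/s14.png

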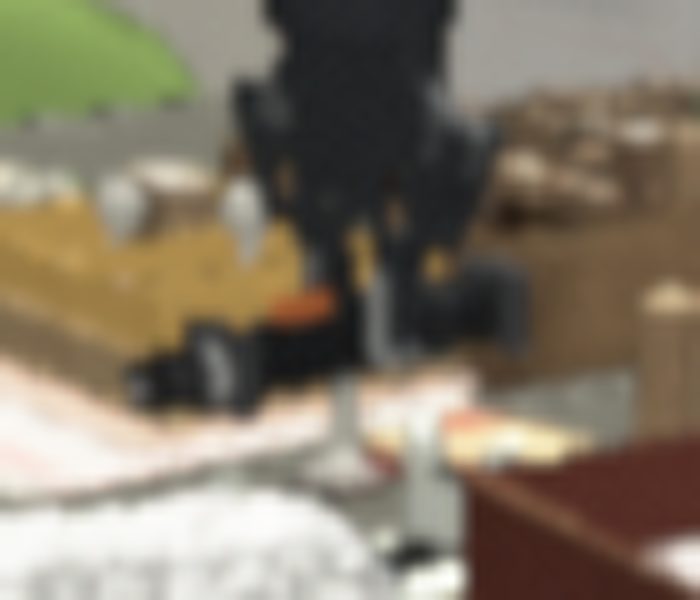

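arm_command --fingers '[1,1,1,1]' --travel '[[0.0006,0.0034,0.025],[0,0,0.025],[0,0,0.01],[0,0,0]]' --rot '[[0,0,-0.03],[0,0,0],[0,0,0],[0,0,0]]'

```text
clock: 9.18
tcp_pos: [0.6628, 0.0618, 0.0526]
eef_rot: [-3.132, -0.23, -0.01]
ft_force: [-0.7, -0.6, -4.4]
grip_width: 0.318
```

```bash
python3 -c "
from h import *
go([.6594,.0617,.0305],8.4)"
```

```text
clk 9.18 tcp [0.6628 0.0618 0.0526] F [-0.67 -0.64 -4.38] w 0.318
travel [-0.0071 -0.0007  0.0441] rot [-0.009 -0.072 -0.001]
```

arm_command --fingers '[1,1]' --travel '[[-0.007,-0.0007,0],[0,0,0]]' --rot '[[0,-0.07,0],[0,0,0]]'

```text
clock: 9.35
tcp_pos: [0.6585, 0.0615, 0.0514]
eef_rot: [-3.132, -0.23, 0.004]
ft_force: [-0.2, 0.8, -4.0]
grip_width: 0.319
```

```bash
python3 -c "
from h import *
go([.6594,.0617,.0305],8.4)"
```

```text
clk 9.35 tcp [0.6585 0.0615 0.0514] F [-0.2   0.84 -4.  ] w 0.319
travel [ 0.002  -0.0001  0.0419] rot [-0.013  0.025 -0.003]
```

arm_command --fingers '[1,1,1]' --travel '[[0.001,0,0.015],[0,0,0.01],[0,0,0]]' --rot '[[0,0,0],[0,0,0],[0,0,0]]'

```text
clock: 9.6
tcp_pos: [0.6593, 0.0617, 0.0386]
eef_rot: [-3.132, -0.23, 0.002]
ft_force: [-0.9, -1.0, -4.2]
grip_width: 0.317
```

```bash
python3 -c "
from h import *
go([.6594,.0617,.0305],8.4)"
```

```text
clk 9.6 tcp [0.6593 0.0617 0.0386] F [-0.92 -0.98 -4.16] w 0.317
travel [0.0001 0.     0.0163] rot [-0.011  0.01  -0.003]
```

arm_command --fingers '[1,1,1]' --travel '[[0,0,0.008],[0,0,0.006],[0,0,0]]' --rot '[[0,0,0],[0,0,0],[0,0,0]]'

```text
clock: 9.85
tcp_pos: [0.6594, 0.0617, 0.0308]
eef_rot: [-3.132, -0.23, 0.001]
ft_force: [0.4, 0.6, -4.2]
grip_width: 0.314
```

```bash
python3 -c "
from h import *
go([.6594,.0617,.0305],8.4)"
```

```text
clk 9.85 tcp [0.6594 0.0617 0.0308] F [ 0.44  0.58 -4.17] w 0.314
travel [-0.      0.      0.0006] rot [-0.011  0.009 -0.003]
```

arm_command --fingers '[1,1,1]' --travel '[[0,0,0.003],[0,0,0.001],[0,0,0]]' --rot '[[0,0,0],[0,0,0],[0,0,0]]'

```text
clock: 10.1
tcp_pos: [0.66, 0.0619, 0.0311]
eef_rot: [-3.133, -0.23, -0.001]
ft_force: [0.1, -0.1, -3.6]
grip_width: 0.315
```

```bash
python3 -c "
from h import *
go([.6594,.0617,.0305],8.4);print(orange(),mono([.6594,.0617,.054],8.4))"
```

```text
clk 10.1 tcp [0.66   0.0619 0.0311] F [ 0.15 -0.14 -3.59] w 0.315
travel [-0.0012  0.0002  0.0011] rot [-0.004 -0.004 -0.004]
[] {'button': [320.5, 172.6], 'head': [308.0, 181.3], 'fcol': [312.7, 180.0], 'bcol': [339.5, 172.5]}
```

arm_command --fingers '[1,-1,-1,-1,-1,-1,-1,-1]' --travel '[[0,0,0.004],[0,0,0],[0,0,0],[0,0,0],[0,0,0],[0,0,0],[0,0,0],[0,0,0]]' --rot '[[0,0,0],[0,0,0],[0,0,0],[0,0,0],[0,0,0],[0,0,0],[0,0,0],[0,0,0]]'

```text
clock: 10.82
tcp_pos: [0.6618, 0.0623, 0.0319]
eef_rot: [-3.133, -0.229, -0.007]
ft_force: [-0.3, -0.8, -0.4]
grip_width: 0.999
```

```bash
python3 -c "
from h import *
go([.6594,.0617,.0305],8.4)
im=crop('side','s15',290,360,130,200,8)"
```

```text
clk 10.82 tcp [0.6618 0.0623 0.0319] F [-0.33 -0.79 -0.41] w 0.999
travel [-0.0049  0.0005  0.0027] rot [-0.001 -0.052 -0.006]
```

View pics/s15.png

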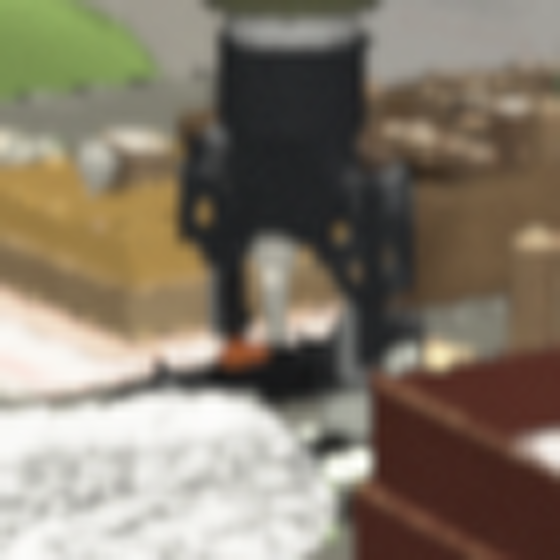

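arm_command --fingers '[-1,-1,-1,-1,-1,-1,-1,-1,-1]' --travel '[[0,0,-0.04],[0,0,-0.07],[0,0,-0.07],[0,0,-0.07],[0,-0.05,0],[0,-0.08,0],[0,-0.08,0],[0,-0.08,0],[0,0,0]]' --rot '[[0,0,0],[0,0,0],[0,0,0],[0,0,0],[0,0,0],[0,0,0],[0,0,0],[0,0,0],[0,0,0]]'

```text
clock: 11.62
tcp_pos: [0.64, 0.2064, 0.1622]
eef_rot: [-3.134, -0.215, -0.005]
ft_force: [-1.5, 1.8, -0.1]
grip_width: 1.002
```

```bash
python3 -c "
from h import *
go([.6594,.0617,.0305],8.4)
im=crop('side','s16',290,360,130,200,8);print(orange(im),mono([.6594,.0617,.054],8.4))
im=crop('top','t16',185,295,90,190,7)"
```

```text
clk 11.62 tcp [0.64   0.2064 0.1622] F [-1.47  1.79 -0.05] w 1.002
travel [-0.002   0.292   0.2632] rot [-0.004 -0.038 -0.112]
[] {'button': [320.5, 172.6], 'head': [308.0, 181.3], 'fcol': [312.7, 180.0], 'bcol': [339.5, 172.5]}
```

View pics/t16.png

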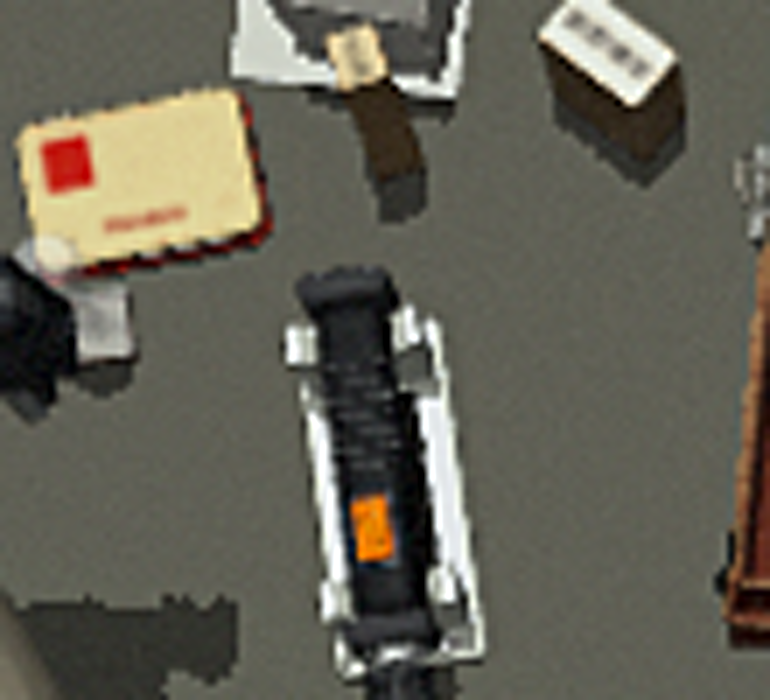

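View pics/s16.png

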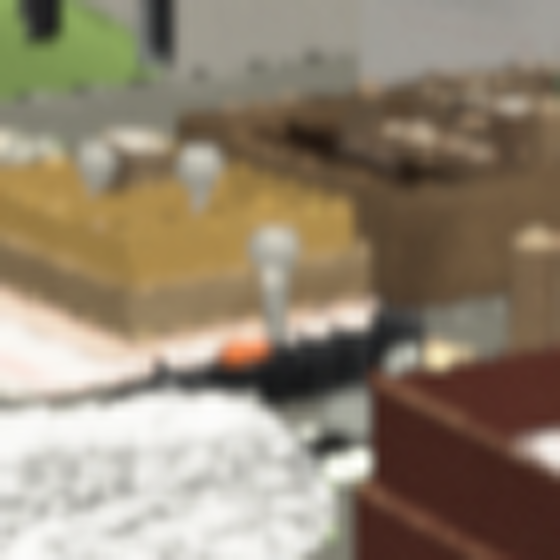

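```bash
python3 -c "
from h import *
im=imaging.grab_frame('top');h=cv2.cvtColor(np.ascontiguousarray(im),cv2.COLOR_RGB2HSV);m=cv2.inRange(h,(5,150,120),(20,255,255));m[:150]=0;m[180:]=0;m[:,:225]=0;m[:,255:]=0
ys,xs=np.nonzero(m);c=[xs.mean(),ys.mean()];print(c,len(xs),ray('top',[c],.075))
im=imaging.grab_frame('side');h=cv2.cvtColor(np.ascontiguousarray(im),cv2.COLOR_RGB2HSV);m=cv2.inRange(h,(3,130,100),(17,255,255));m[:165]=0;m[185:]=0;m[:,:310]=0;m[:,330:]=0
ys,xs=np.nonzero(m);d=[xs.mean(),ys.mean()];print(d,len(xs),tri(d,c))
a=np.radians(8.4);print(np.array([.6594,.0617,.075])-.032*np.array([np.cos(a),np.sin(a),0]))
"
```

```text
[np.float64(237.72727272727272), np.float64(165.0909090909091)] 44 [[0.62758353 0.05799723 0.075     ]]
[np.float64(320.15384615384613), np.float64(173.92307692307693)] 13 [0.62863078 0.0593122  0.06908546]
[0.62774329 0.05702534 0.075     ]
```

```bash
python3 -c "
from h import *
go([.6277,.0574,.16],8.4)"
```

```text
clk 11.82 tcp [0.6436 0.1947 0.1612] F [-0.17 -1.79 -0.1 ] w 0.998
travel [-0.0659  0.2684  0.0038] rot [ 0.07  -0.035 -0.242]
```

arm_command --fingers '[1,1,1,1,1,1,1]' --travel '[[-0.013,0.053,0],[-0.013,0.053,0],[-0.013,0.053,0],[-0.013,0.053,0],[-0.013,0.053,0],[0,0,0],[0,0,0]]' --rot '[[0,0,-0.2],[0,0,0],[0,0,0],[0,0,0],[0,0,0],[0,0,0],[0,0,0]]'

```text
clock: 12.4
tcp_pos: [0.6294, 0.0411, 0.16]
eef_rot: [3.126, 0.203, 0.001]
ft_force: [0.7, 0.3, 1.1]
grip_width: 0.007
```

```bash
python3 -c "
from h import *
go([.6277,.0574,.085],8.4)"
```

```text
clk 12.4 tcp [0.6294 0.0411 0.16  ] F [0.71 0.3  1.05] w 0.007
travel [ 0.0009 -0.0342  0.1496] rot [ 0.106 -0.002 -0.191]
```

arm_command --fingers '[1,1,1,1,1]' --travel '[[0,-0.033,0.04],[0,0,0.05],[0,0,0.04],[0,0,0.01],[0,0,0]]' --rot '[[0.1,0,-0.18],[0,0,0],[0,0,0],[0,0,0],[0,0,0]]'

```text
clock: 12.82
tcp_pos: [0.6293, 0.0521, 0.0889]
eef_rot: [3.132, 0.214, 0.006]
ft_force: [1.0, -0.2, -0.0]
grip_width: -0.002
```

```bash
python3 -c "
from h import *
go([.6277,.0574,.065],8.4)"
```

```text
clk 12.82 tcp [0.6293 0.0521 0.0889] F [ 1.   -0.23 -0.03] w -0.002
travel [-0.0019 -0.0111  0.0477] rot [ 0.026 -0.039 -0.115]
```

arm_command --fingers '[1,1,1,1]' --travel '[[-0.002,-0.011,0.02],[0,0,0.02],[0,0,0],[0,0,0]]' --rot '[[0.02,-0.03,-0.11],[0,0,0],[0,0,0],[0,0,0]]'

```text
clock: 13.15
tcp_pos: [0.6288, 0.0582, 0.0695]
eef_rot: [3.133, 0.231, 0.005]
ft_force: [-0.7, -0.2, 0.9]
grip_width: 0.0
```

```bash
python3 -c "
from h import *
go([.6277,.0574,.06],8.4)
im=crop('side','s17',290,360,130,200,8)"
```

```text
clk 13.15 tcp [0.6288 0.0582 0.0695] F [-0.72 -0.24  0.9 ] w 0.0
travel [-0.0025  0.0014  0.019 ] rot [ 0.003 -0.035  0.003]
```

View pics/s17.png

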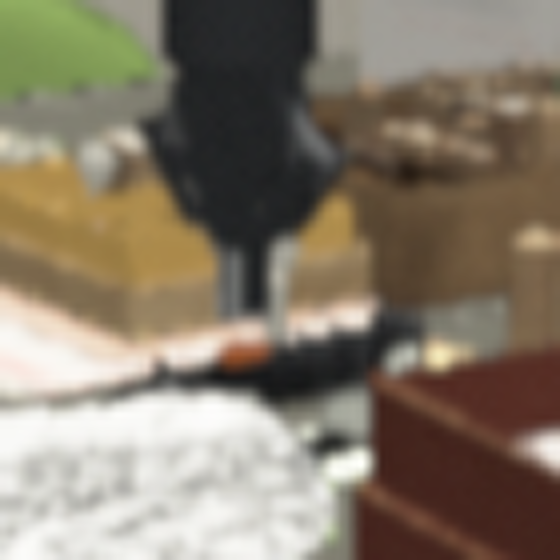

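arm_command --fingers '[1,1,1]' --travel '[[-0.0025,0.0014,0.01],[0,0,0.01],[0,0,0]]' --rot '[[0,-0.03,0],[0,0,0],[0,0,0]]'

```text
clock: 13.45
tcp_pos: [0.6285, 0.0572, 0.0601]
eef_rot: [3.133, 0.23, 0.004]
ft_force: [-0.5, -0.0, -0.4]
grip_width: -0.004
```

arm_command --fingers '[1,1]' --travel '[[0,0,0.007],[0,0,0]]' --rot '[[0,0,0],[0,0,0]]'

```text
clock: 13.62
tcp_pos: [0.6286, 0.057, 0.0565]
eef_rot: [3.132, 0.229, 0.004]
ft_force: [0.4, 0.2, -0.1]
grip_width: 0.003
```

```bash
python3 -c "
from h import *
go([.6277,.0574,.052],8.4)"
```

```text
clk 13.62 tcp [0.6286 0.057  0.0565] F [ 0.38  0.2  -0.15] w 0.003
travel [-0.0017 -0.001   0.009 ] rot [ 0.011 -0.031 -0.004]
```

arm_command --fingers '[1,1]' --travel '[[-0.0015,0,0.006],[0,0,0]]' --rot '[[0,-0.02,0],[0,0,0]]'

```text
clock: 13.78
tcp_pos: [0.6289, 0.0571, 0.0548]
eef_rot: [3.132, 0.229, 0.005]
ft_force: [-3.0, -0.0, 4.2]
grip_width: 0.0
```

arm_command --fingers '[1,1]' --travel '[[0,0,0.005],[0,0,0]]' --rot '[[0,0,0],[0,0,0]]'

```text
clock: 13.95
tcp_pos: [0.6292, 0.0571, 0.0549]
eef_rot: [3.131, 0.229, 0.006]
ft_force: [-3.4, -0.9, 3.4]
grip_width: -0.002
```

```bash
python3 -c "
from h import *
go([.6277,.0574,.052],8.4)
im=crop('side','s18',280,350,140,200,8)"
```

```text
clk 13.95 tcp [0.6292 0.0571 0.0549] F [-3.38 -0.85  3.36] w -0.002
travel [-0.0028 -0.0009  0.0058] rot [ 0.025 -0.044 -0.008]
```

View pics/s18.png

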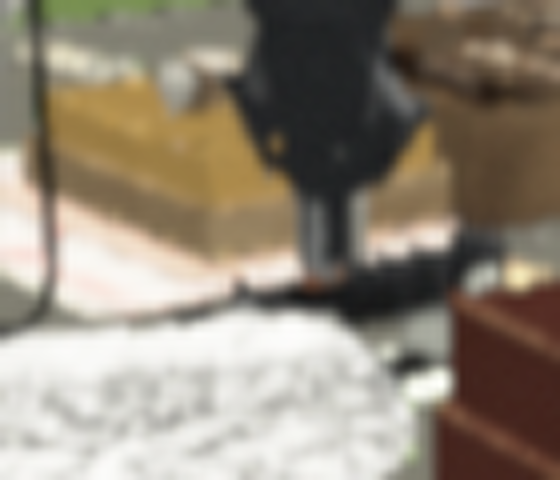

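arm_command --fingers '[1,1,1]' --travel '[[-0.002,0,0.012],[0,0,0.008],[0,0,0.008]]' --rot '[[0,-0.03,0],[0,0,0],[0,0,0]]'

```text
clock: 14.25
tcp_pos: [0.6294, 0.0571, 0.0538]
eef_rot: [3.127, 0.227, 0.007]
ft_force: [-18.7, -3.8, 34.1]
grip_width: -0.002
```

```bash
python3 -c "
from h import *
go([.6277,.0574,.052],8.4)
im=crop('side','s19',280,350,140,200,8)"
```

```text
clk 14.25 tcp [0.6294 0.0571 0.0538] F [-18.73  -3.78  34.13] w -0.002
travel [-0.0032 -0.001   0.0036] rot [ 0.079 -0.048 -0.019]
```

View pics/s19.png

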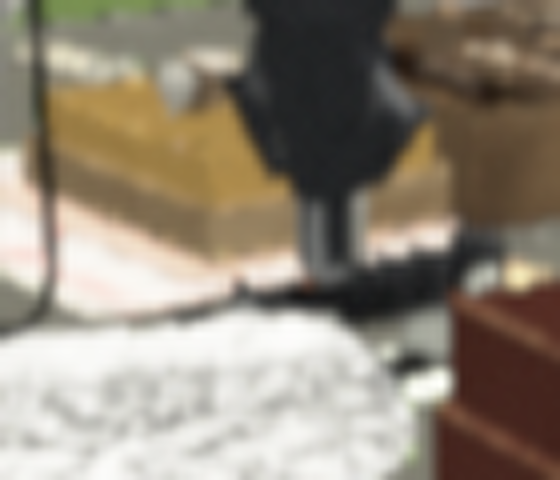

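arm_command --fingers '[1,1,1,1,1,1,1]' --travel '[[0,0,-0.02],[0,0,-0.05],[0,0,-0.06],[0,0,-0.06],[0,-0.06,-0.03],[0,-0.08,0],[0,-0.08,0]]' --rot '[[0,0,0],[0,0,0],[0,0,0],[0,0,0],[0,0,0],[0,0,0],[0,0,0]]'

```text
clock: 14.88
tcp_pos: [0.6157, 0.1571, 0.1696]
eef_rot: [3.122, 0.199, 0.01]
ft_force: [1.3, 0.9, -0.3]
grip_width: 0.0
```

```bash
python3 -c "
from h import *
go([.6277,.0574,.16],8.4)
im=crop('top','t20',195,295,110,230,6)
im=crop('side','s20',280,350,140,200,8)"
```

```text
clk 14.88 tcp [0.6157 0.1571 0.1696] F [ 1.28  0.91 -0.33] w 0.0
travel [-0.0016  0.2006  0.0219] rot [ 0.151 -0.065 -0.221]
```

View pics/t20.png

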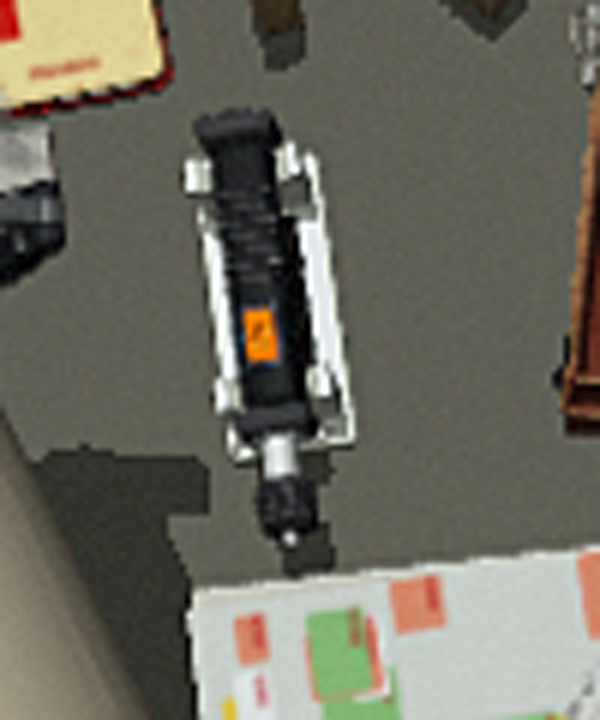

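View pics/s20.png

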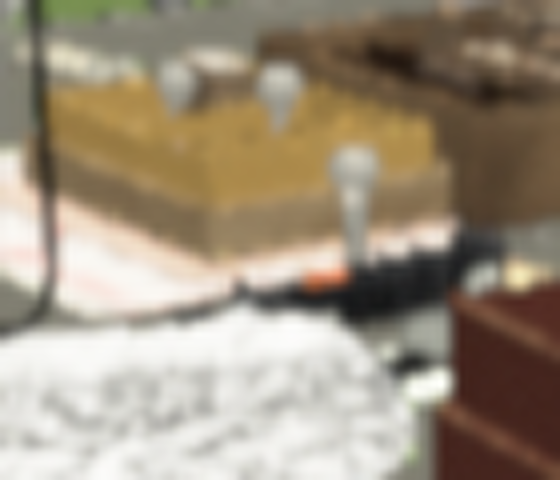

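```bash
python3 -c "
from h import *
q=ray('top',[[195+286/6-.4,110+505/6-.4]],.060);print(q)
a=np.radians(8.4);u=-np.array([np.cos(a),np.sin(a),0]);o=np.array([.6600,.0622,.054]);print((q-o)@u, o+u*.114)
go(o+u*.113+[0,0,.16-.054],8.4)"
```

```text
[[0.54947424 0.04689943 0.06      ]]
[0.11157523] [0.54722295 0.04554653 0.054     ]
clk 14.98 tcp [0.6129 0.1661 0.1695] F [-0.54  0.59 -0.87] w 0.001
travel [-0.162   0.2201  0.02  ] rot [ 0.093 -0.058 -0.071]
```

arm_command --fingers '[-1,-1,-1,-1,-1,-1,-1]' --travel '[[-0.035,0.045,0],[-0.035,0.045,0],[-0.035,0.045,0],[-0.035,0.045,0.01],[-0.02,0.038,0.01],[0,0,0],[0,0,0]]' --rot '[[0.09,-0.05,-0.07],[0,0,0],[0,0,0],[0,0,0],[0,0,0],[0,0,0],[0,0,0]]'

```text
clock: 15.57
tcp_pos: [0.5455, 0.0468, 0.1573]
eef_rot: [-3.129, -0.247, 0.001]
ft_force: [0.6, -0.3, 0.7]
grip_width: 0.973
```

```bash
python3 -c "
from h import *
go([.548,.0458,.1],8.4)"
```

```text
clk 15.57 tcp [0.5455 0.0468 0.1573] F [ 0.61 -0.34  0.74] w 0.973
travel [0.0048 0.0031 0.1146] rot [-0.03   0.007  0.122]
```

arm_command --fingers '[-1,-1,-1,-1]' --travel '[[0.0048,0.003,0.04],[0,0,0.05],[0,0,0.02],[0,0,0]]' --rot '[[-0.03,0,0.12],[0,0,0],[0,0,0],[0,0,0]]'

```text
clock: 15.9
tcp_pos: [0.5502, 0.0477, 0.1023]
eef_rot: [-3.133, -0.232, -0.005]
ft_force: [-0.5, -0.1, 0.5]
grip_width: 0.994
```

```bash
python3 -c "
from h import *
go([.548,.0458,.017],8.4)"
```

```text
clk 15.9 tcp [0.5502 0.0477 0.1023] F [-0.54 -0.05  0.52] w 0.994
travel [-0.0055  0.0031  0.1705] rot [-0.003 -0.04   0.011]
```

arm_command --fingers '[-1,-1,-1,-1,-1]' --travel '[[-0.0055,0.003,0.04],[-0.001,0.001,0.04],[-0.001,0,0.04],[0,0,0.03],[0,0,0]]' --rot '[[0,-0.04,0],[0,-0.02,0],[0,0,0],[0,0,0],[0,0,0]]'

```text
clock: 16.32
tcp_pos: [0.5503, 0.0496, 0.0292]
eef_rot: [-3.13, -0.239, -0.005]
ft_force: [-0.6, -1.1, 0.3]
grip_width: 0.998
```

```bash
python3 -c "
from h import *
go([.548,.0458,.017],8.4)"
```

```text
clk 16.32 tcp [0.5503 0.0496 0.0292] F [-0.56 -1.09  0.31] w 0.998
travel [-0.0057  0.0069  0.0244] rot [-0.021 -0.036  0.068]
```

arm_command --fingers '[-1,-1,-1]' --travel '[[-0.0057,0.0069,0.012],[0,0,0.012],[0,0,0]]' --rot '[[-0.02,-0.03,0.06],[0,0,0],[0,0,0]]'

```text
clock: 16.57
tcp_pos: [0.5497, 0.047, 0.0192]
eef_rot: [-3.132, -0.233, -0.004]
ft_force: [0.2, 0.6, 0.7]
grip_width: 1.002
```

```bash
python3 -c "
from h import *
go([.548,.0458,.017],8.4)"
```

```text
clk 16.57 tcp [0.5497 0.047  0.0192] F [0.18 0.62 0.72] w 1.002
travel [-0.0037  0.0019  0.0043] rot [-0.005 -0.033  0.021]
```

arm_command --fingers '[-1,-1,1,1,1,1,1,1,1,1]' --travel '[[-0.004,0.0025,0.003],[0,0,0],[0,0,0],[0,0,0],[0,0,0],[0,0,0],[0,0,0],[0,0,0],[0,0,0],[0,0,0]]' --rot '[[0,-0.03,0.02],[0,0,0],[0,0,0],[0,0,0],[0,0,0],[0,0,0],[0,0,0],[0,0,0],[0,0,0],[0,0,0]]' --grip_force 50

```text
clock: 17.4
tcp_pos: [0.5499, 0.0454, 0.0211]
eef_rot: [3.133, 0.229, 0.007]
ft_force: [-0.3, -0.5, 0.3]
grip_width: 0.284
```

```bash
python3 -c "
from h import *
go([.548,.0458,.017],8.4)
im=crop('top','t21',195,295,110,230,6)
im=crop('side','s21',280,350,140,200,8)"
```

```text
clk 17.4 tcp [0.5499 0.0454 0.0211] F [-0.26 -0.45  0.3 ] w 0.284
travel [-0.0037 -0.0013  0.0082] rot [ 0.006 -0.054 -0.005]
```

View pics/t21.png

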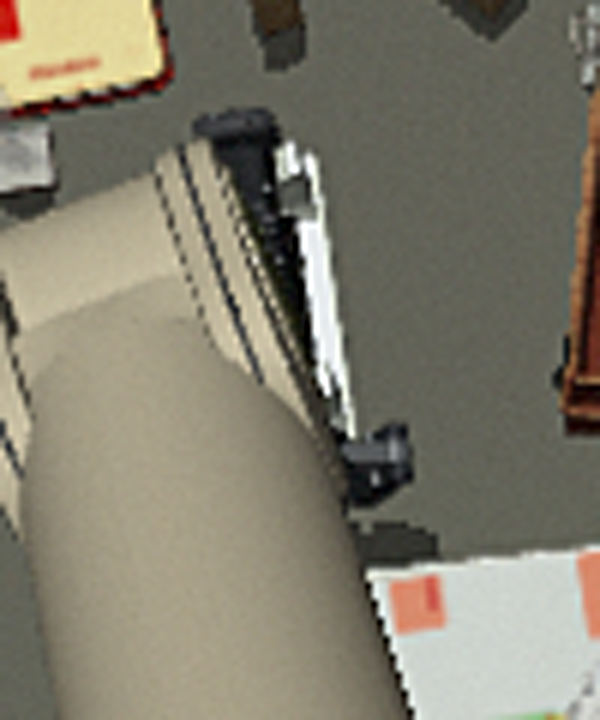

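View pics/s21.png

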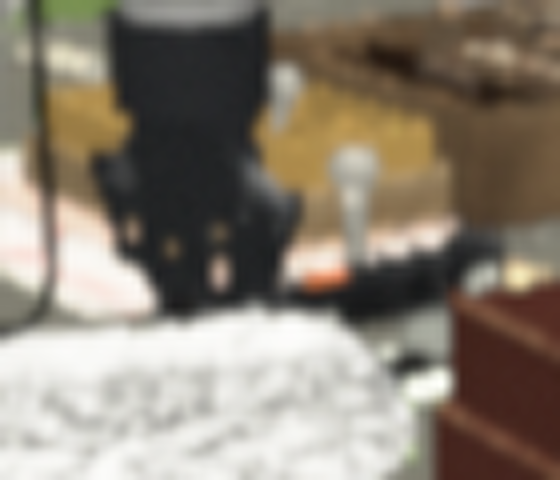

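arm_command --fingers '[1,1,1,1]' --travel '[[-0.015,0,0],[-0.02,0,0],[-0.015,0,0],[0,0,0]]' --rot '[[0,0,0],[0,0,0],[0,0,0],[0,0,0]]' --grip_force 70

```text
clock: 17.83
tcp_pos: [0.5243, 0.0417, 0.0211]
eef_rot: [-3.133, -0.229, -0.013]
ft_force: [-1.1, 1.5, 0.5]
grip_width: 0.279
```

```bash
cat >> h.py <<'E'
def line():
    s=read_state(); a=np.radians(8.4);u=-np.array([np.cos(a),np.sin(a),0]); v=np.array([-u[1],u[0],0]); d=s['tcp_pos']-np.array([.5499,.0454,.0211])
    print("along",(d@u).round(4),"lat",(d@v).round(4),"dz",d[2].round(4),"F along",(s['ft_force']@u).round(2),s['ft_force'].round(2),"w",round(s['grip_width'],3))
E
python3 -c "
from h import *
line();s=read_state();u=np.array([.9893,.1461,0]);p=np.array([.5499,.0454,.0211])
go(p-(.045)*u,8.4)"
```

```text
along 0.0259 lat -0.0001 dz 0.0 F along 0.9 [-1.14  1.52  0.46] w 0.279
clk 17.83 tcp [0.5243 0.0417 0.0211] F [-1.14  1.52  0.46] w 0.279
travel [-0.0383  0.0002 -0.0003] rot [ 0.002 -0.092 -0.006]
```

arm_command --fingers '[1,1,1,1]' --travel '[[-0.016,0,0],[-0.02,0,0],[-0.02,0,0],[-0.02,0,0]]' --rot '[[0,-0.09,0],[0,0,0],[0,0,0],[0,0,0]]'

```text
clock: 18.17
tcp_pos: [0.4876, 0.0364, 0.0223]
eef_rot: [-3.133, -0.229, -0.009]
ft_force: [5.6, 0.2, -1.6]
grip_width: 0.284
```

```bash
python3 -c "
from h import *
line();p=np.array([.5499,.0454,.0211])
go(p-(.083)*np.array([.9893,.1461,0]),8.4)
im=crop('top','t22',195,295,110,230,6)"
```

```text
along 0.063 lat -0.0002 dz 0.0012 F along -5.59 [ 5.62  0.19 -1.61] w 0.284
clk 18.17 tcp [0.4876 0.0364 0.0223] F [ 5.62  0.19 -1.61] w 0.284
travel [-0.04    0.0004  0.0022] rot [-0.002 -0.069 -0.007]
```

View pics/t22.png

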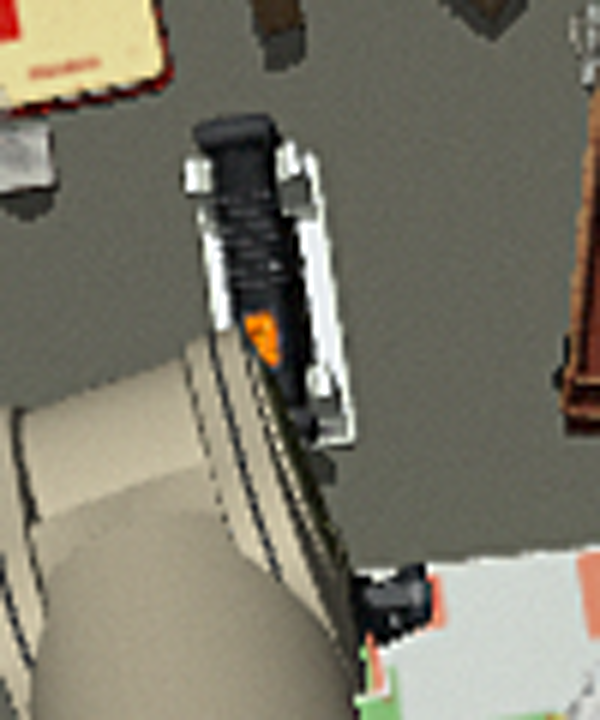

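arm_command --fingers '[1,1,1]' --travel '[[-0.018,0,0.002],[-0.018,0,0],[-0.014,0,0]]' --rot '[[0,-0.07,0],[0,0,0],[0,0,0]]'

```text
clock: 18.47
tcp_pos: [0.4626, 0.0328, 0.0221]
eef_rot: [-3.133, -0.23, -0.006]
ft_force: [33.7, 4.3, -3.2]
grip_width: 0.281
```

```bash
python3 -c "
from h import *
line();p=np.array([.5499,.0454,.0211])
go(p-(.09)*np.array([.9893,.1461,0]),8.4)"
```

```text
along 0.0882 lat -0.0003 dz 0.001 F along -34.01 [33.74  4.31 -3.24] w 0.281
clk 18.47 tcp [0.4626 0.0328 0.0221] F [33.74  4.31 -3.24] w 0.281
travel [-0.0037  0.0005  0.0021] rot [ 0.001 -0.047 -0.004]
```

arm_command --fingers '[1,1,1]' --travel '[[0.002,0,0],[0,0,0],[0,0,0]]' --rot '[[0,0,0],[0,0,0],[0,0,0]]'

```text
clock: 18.72
tcp_pos: [0.4632, 0.0328, 0.0229]
eef_rot: [3.133, 0.23, 0.01]
ft_force: [4.4, 1.0, -2.7]
grip_width: 0.283
```

```bash
python3 -c "
from h import *
line()
im=crop('top','t23',195,295,110,230,6)
im=crop('side','s23',280,350,140,200,8)"
```

```text
along 0.0876 lat -0.0001 dz 0.0018 F along -4.53 [ 4.43  1.04 -2.72] w 0.283
```

View pics/t23.png

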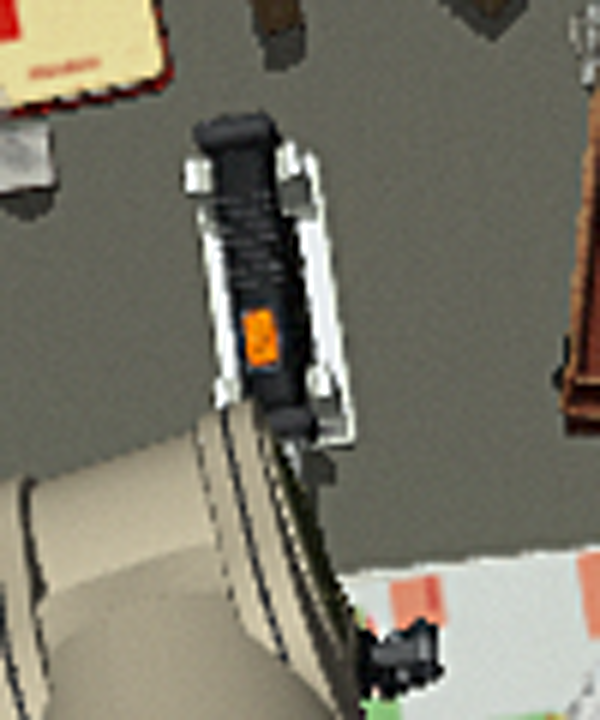

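View pics/s23.png

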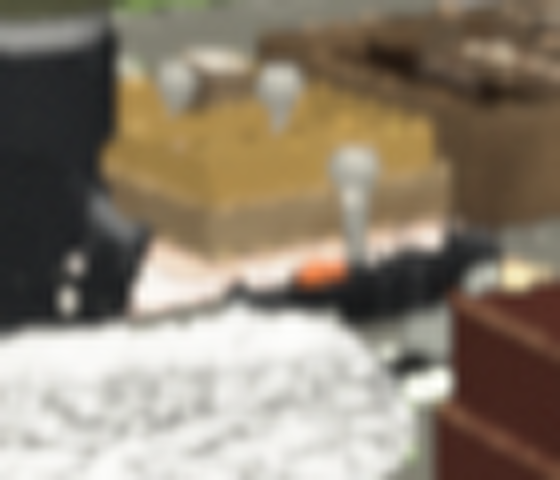

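arm_command --fingers '[-1,-1,-1,-1,-1,-1,-1,-1,-1,-1,-1]' --travel '[[0,0,0],[0,0,0],[0,0,0],[0,0,0],[0,0,0],[0,0,0],[0,0,-0.04],[0,0,-0.07],[0,0,-0.07],[0,0,-0.07],[0,0,0]]' --rot '[[0,0,0],[0,0,0],[0,0,0],[0,0,0],[0,0,0],[0,0,0],[0,0,0],[0,0,0],[0,0,0],[0,0,0],[0,0,0]]'

```text
clock: 19.73
tcp_pos: [0.4575, 0.033, 0.1492]
eef_rot: [-3.131, -0.232, 0.014]
ft_force: [0.8, 0.8, -0.1]
grip_width: 0.997
```

```bash
python3 -c "
from h import *
go([.652,.0606,.15],8.4)
im=crop('top','t24',195,295,110,230,6)"
```

```text
clk 19.73 tcp [0.4575 0.033  0.1492] F [ 0.82  0.78 -0.12] w 0.997
travel [ 0.3929  0.0028 -0.005 ] rot [-0.03   0.099  0.013]
```

View pics/t24.png

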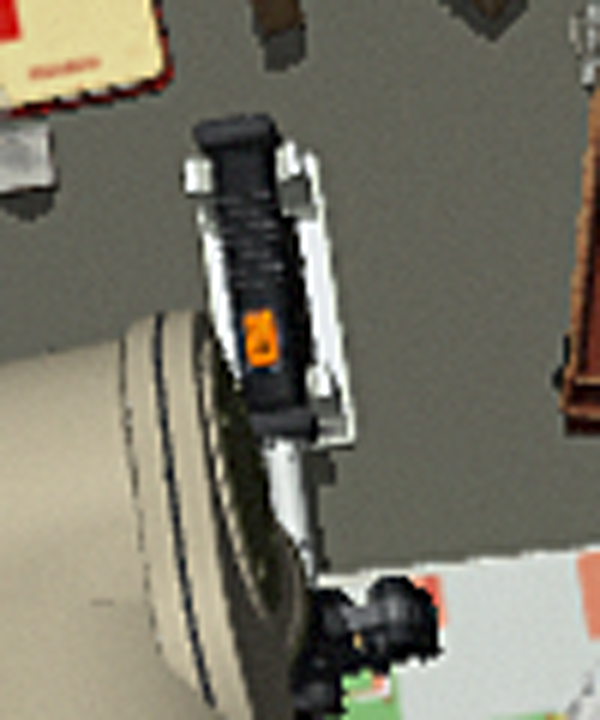

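arm_command --fingers '[-1,-1,-1,-1,-1,-1,-1]' --travel '[[0.065,0.0005,0],[0.065,0.0005,0],[0.065,0.0005,0],[0.065,0.0005,0],[0.065,0,0],[0.06,0,0],[0,0,0]]' --rot '[[0,0.09,0],[0,0,0],[0,0,0],[0,0,0],[0,0,0],[0,0,0],[0,0,0]]'

```text
clock: 20.37
tcp_pos: [0.6507, 0.0576, 0.1357]
eef_rot: [3.129, 0.224, -0.019]
ft_force: [-0.8, -0.4, -0.8]
grip_width: 1.0
```

```bash
python3 -c "
from h import *
go([.652,.0606,.09],8.4)"
```

```text
clk 20.37 tcp [0.6507 0.0576 0.1357] F [-0.83 -0.43 -0.79] w 1.0
travel [ 0.0045 -0.0059  0.0912] rot [ 0.036  0.139 -0.043]
```

arm_command --fingers '[-1,-1,-1,-1]' --travel '[[0.003,-0.0059,0.03],[0,0,0.04],[0,0,0.02],[0,0,0]]' --rot '[[0.03,0.13,-0.04],[0,0,0],[0,0,0],[0,0,0]]'

```text
clock: 20.7
tcp_pos: [0.6507, 0.0622, 0.0822]
eef_rot: [-3.131, -0.232, 0.011]
ft_force: [-0.0, -0.7, -0.9]
grip_width: 0.999
```

```bash
python3 -c "
from h import *
go([.652,.0606,.025],8.4)"
```

```text
clk 20.7 tcp [0.6507 0.0622 0.0822] F [-0.03 -0.7  -0.89] w 0.999
travel [0.0029 0.0038 0.1144] rot [-0.025  0.082  0.014]
```

arm_command --fingers '[-1,-1,-1,-1,-1]' --travel '[[0.003,0.0038,0.03],[0,0,0.04],[0,0,0.03],[0,0,0.012],[0,0,0]]' --rot '[[-0.02,0.08,0.01],[0,0,0],[0,0,0],[0,0,0],[0,0,0]]'

```text
clock: 21.12
tcp_pos: [0.6512, 0.0601, 0.0247]
eef_rot: [3.133, 0.231, -0.002]
ft_force: [-0.2, 0.6, 0.0]
grip_width: 0.999
```

```bash
python3 -c "
from h import *
go([.652,.0606,.025],8.4)
im=crop('side','s25',280,350,140,200,8)"
```

```text
clk 21.12 tcp [0.6512 0.0601 0.0247] F [-0.18  0.65  0.02] w 0.999
travel [ 0.0017 -0.0007 -0.0006] rot [0.003 0.016 0.005]
```

View pics/s25.png

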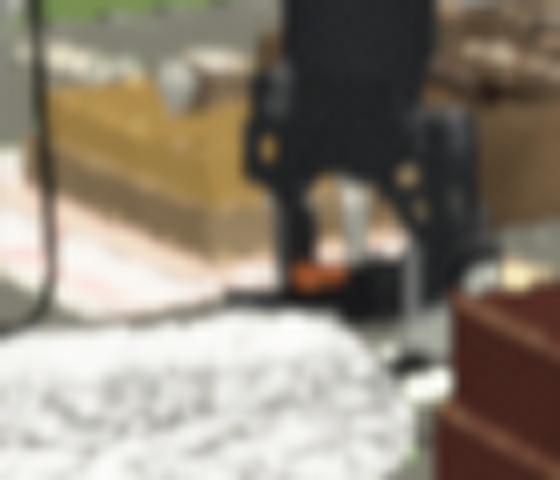

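Fingers straddle the handle, button just ahead. Close.

arm_command --fingers '[-1,1,1,1,1,1,1,1,1,1]' --travel '[[0.002,0,0],[0,0,0],[0,0,0],[0,0,0],[0,0,0],[0,0,0],[0,0,0],[0,0,0],[0,0,0],[0,0,0]]' --rot '[[0,0,0],[0,0,0],[0,0,0],[0,0,0],[0,0,0],[0,0,0],[0,0,0],[0,0,0],[0,0,0],[0,0,0]]' --grip_force 80

```text
clock: 22.0
tcp_pos: [0.6551, 0.0608, 0.031]
eef_rot: [3.133, 0.23, 0.009]
ft_force: [0.8, -0.3, 0.1]
grip_width: 0.308
```

```bash
python3 -c "
from h import *
go([.652,.0606,.155],8.4)"
```

```text
clk 22.0 tcp [0.6551 0.0608 0.031 ] F [ 0.75 -0.3   0.14] w 0.308
travel [-4.900e-03 -2.000e-04 -2.481e-01] rot [ 0.01  -0.066  0.   ]
```

arm_command --fingers '[1,1,1,1,1,1,1,1,1]' --travel '[[0,0,-0.015],[0,0,-0.03],[0,0,-0.03],[0,0,-0.04],[0,0,-0.05],[0,0,-0.05],[0,0,-0.05],[0,0,0],[0,0,0]]' --rot '[[0,0,0],[0,0,0],[0,0,0],[0,0,0],[0,0,0],[0,0,0],[0,0,0],[0,0,0],[0,0,0]]'

```text
clock: 22.75
tcp_pos: [0.6525, 0.0603, 0.1672]
eef_rot: [-3.133, -0.231, -0.002]
ft_force: [0.4, -0.6, -5.9]
grip_width: 0.312
```

```bash
python3 -c "
from h import *
go([.652,.0606,.165],8.4)
im=crop('top','t26',195,295,110,230,6)
im=crop('side','s26',250,370,100,200,6)"
```

```text
clk 22.75 tcp [0.6525 0.0603 0.1672] F [ 0.43 -0.64 -5.89] w 0.312
travel [-0.0008 -0.0008  0.0044] rot [-0.002 -0.013  0.007]
```

View pics/s26.png

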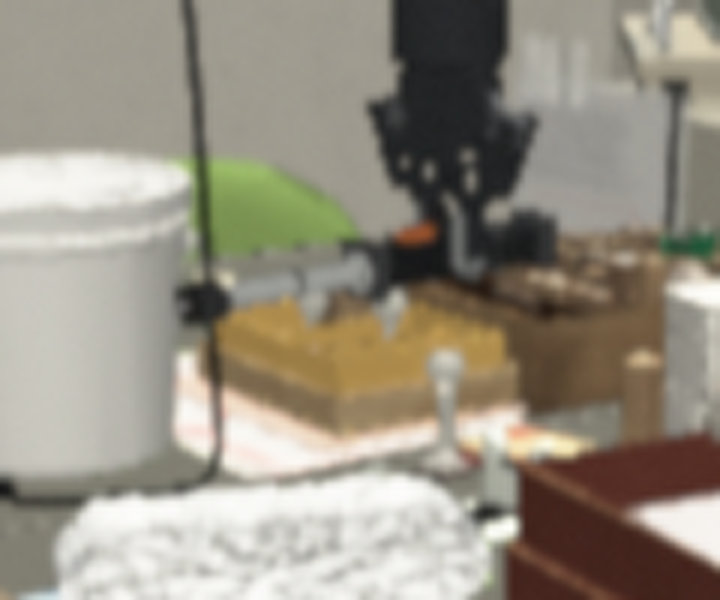

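View pics/t26.png

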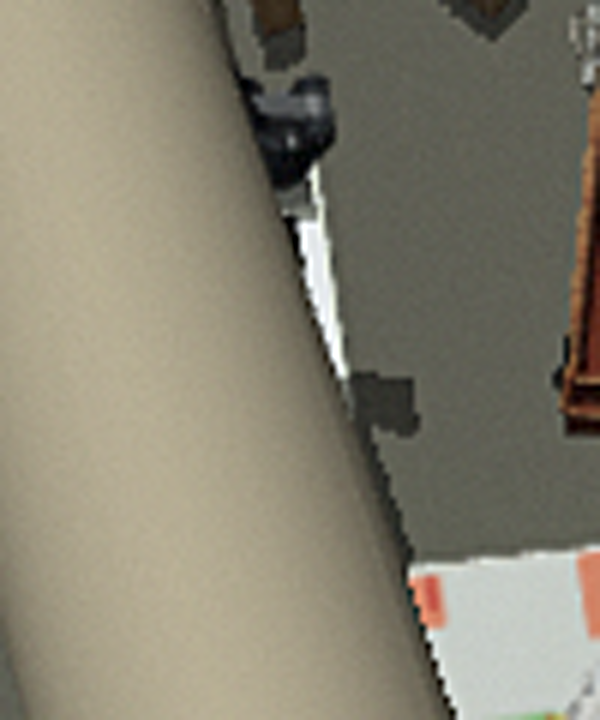

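```bash
python3 -c "
from h import *
print(mono([.6555,.0608,.19],8.4,.1),orange());s=read_state();print(s['tcp_pos'],s['joint_velocities'].round(3))"
```

```text
{'button': [319.4, 137.7], 'head': [284.3, 150.2], 'fcol': [311.4, 144.9], 'bcol': [339.1, 139.4]} []
[0.65205631 0.06023139 0.16574565] [-0.001  0.012  0.006  0.012  0.001 -0.002  0.001]
```

arm_command --fingers '[1,1,1,1,1,1]' --travel '[[0,0,0],[0,0,0],[0,0,0],[0,0,0],[0,0,0],[0,0,0]]' --rot '[[0,0,0],[0,0,0],[0,0,0],[0,0,0],[0,0,0],[0,0,0]]'

```text
clock: 23.4
tcp_pos: [0.6496, 0.0597, 0.1602]
eef_rot: [-3.133, -0.232, 0.014]
ft_force: [-0.6, 0.3, -3.9]
grip_width: 0.314
```

```bash
python3 -c "
from h import *
for i in range(3):
  im=imaging.grab_frame('side'); s=read_state(); print(s['clock'],s['tcp_pos'].round(4),np.abs(s['joint_velocities']).max().round(4),s['ft_force'].round(1))
cv2.imwrite('pics/fin.png',im[:,:,::-1])"
```

```text
23.45 [0.6496 0.0597 0.1603] 0.0021 [ 0.9  0.2 -3. ]
23.5 [0.6497 0.0597 0.1604] 0.004 [-0.  -0.6 -3.3]
23.55 [0.6497 0.0597 0.1605] 0.0026 [ 0.6 -0.2 -3.5]
```

View pics/fin.png

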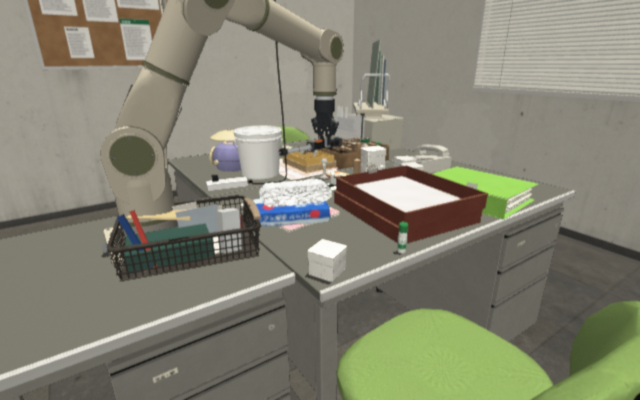

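Steady: the box (327,260) and glue (403,237) are where they started, and the stamp is still upright.

```bash
python3 -c "
from h import *
print(workorder.hand_in())"
```

```text
the job is handed in; nothing more can be done
None
```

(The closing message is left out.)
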